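# Pull down a cupboard flap with the hook rod

### The job

Take the hook rod from its wooden rest, hook its bent end through the steel eye on the cupboard's upper flap and swing the flap all the way down until it stops. Then unhook the rod and lay it back in the rest. Touch the cupboard only with the rod, and leave everything else on the bench where it stands.

Things in the scene. Friction and masses are not known exactly. Their poses are not given: they have to be found in the camera images.
- rod: Hook rod lying level in its rest: square wooden handle 110 x 24 x 24 mm, then an 8 mm steel shank from the handle's axis, bent square sideways at the end. Origin: centre of the handle's underside; x towards the hook, z up. Bend at (140, 0, 12) mm, from there a hook finger 42 mm along +y. About 0.12 kg, balance 20 mm hookwards of the origin. Grip the handle's middle from above, across its width.
- bend (a point): The corner of the rod's steel end, where the hook finger begins: on the rod at (140, 0, 12) mm.
- tip (a point): The free end of the hook finger: on the rod at (140, 42, 12) mm; finger 8 mm thick with a round end.
- rest: Rod rest, fixed: plywood base 130 x 66 x 12 mm with two notched uprights, 10 mm thick, at x = +42 and -42 mm (74 mm free between for the fingers). Notches 34 mm wide, floors 45 mm above the bench, side walls up to 60 mm. Origin: centre of the underside; x along the rod's lie (hook end at +x), z up.
- seat (a point): Point midway between the two notch floors, 45 mm above the bench. With the rod properly in the rest its origin lies at this point.
- cupboard: Grey cupboard fixed to the bench, 160 deep (x), 270 wide (y), 337 mm high, front facing its own -x (roughly world +y, turned some degrees either way). Origin: centre of the underside. Six pigeonholes below, a flap closing the compartment above.
- flap (a joint): Flap angle, rad: 0 = upright and shut, grows as it swings down and out to the front, 1.57 = level, at its stop. Board 266 wide, 160 high, 12 mm thick, 0.3 kg, hinged along its lower edge. The hinge is stiff: the flap stays at any angle and needs about 2 N at the eye. It may start slightly ajar.
- flap_hinge (a point): Middle of the flap's hinge line, at the cupboard's front face, 150 mm above the bench; axis along the cupboard's y. Its frame turns with the flap.
- eye (a point): Centre of the rigid steel ring on the flap's outer face: 32 mm opening, 6 mm wire, opening along the hinge line (y). Frame turns with the flap: -x out of the face, z hinge to upper edge. At (-44, 0, 135) mm from flap_hinge; 32 mm off the face. 285 mm above the bench when shut, 106 (under the flap) when level. With the rod pointing at the cupboard the finger enters moving along cupboard +y.
- spray_can: Bystander: steel can, 64 mm across, 150 mm high, origin under its centre.
- oil_bottle: Bystander: grey bottle, 70 mm across, 170 mm high, origin under its centre.
- socket: Bystander: stepped steel socket, 48 mm across, 65 mm high, origin under its centre.
- carton: Bystander: cardboard carton 90 x 70 x 60 mm, origin under its centre.
- wrench: Bystander: wrench 200 mm long lying on the bench, origin under its middle.
- mug: Bystander: white mug, 80 mm across, 90 mm high, origin under its centre.
Mind the look-alikes: they are no part of the job. Of the things shaped like the rod, the wooden one is meant.

How it is judged:
On the way, in this order (a step that is already met when the one before it is completed fails the run):
1. the hook finger is through the eye while the flap is still up (y of tip in the frame of eye above 0.003 m and y of bend in the frame of eye below -0.003 m and x of tip in the frame of eye between -0.019 and 0.019 m and z of tip in the frame of eye between -0.019 and 0.019 m and value of joint flap below 0.45 rad), for 0.1 s.
2. the flap has been swung past 0.65 rad with the hook still through the eye (y of tip in the frame of eye above 0.003 m and y of bend in the frame of eye below -0.003 m and x of tip in the frame of eye between -0.019 and 0.019 m and z of tip in the frame of eye between -0.019 and 0.019 m and value of joint flap above 0.65 rad), for 0.1 s.
3. the flap is fully down (value of joint flap above 1.47 rad), for 0.2 s.
At the end, for the whole second after the job is handed in: The flap is fully down (above 1.47 of 1.57 rad) and the rod lies still in both notches of its rest, handle middle within 28 mm of the seat and its underside within 7 mm of the notch floors, level within 0.12 rad and along the rest within 0.2 rad, either way round (value of joint flap above 1.47 rad and distance between rod and seat below 0.028 m and z of rod in the frame of seat between -0.007 and 0.007 m and angle between the x axis of rod and the x axis of rest, either way round below 0.2 rad and angle between rod's own z axis and vertical below 0.12 rad and linear speed of rod below 0.02 m/s); the robot touches nothing.
It fails at once if the robot itself (not the rod) touches the cupboard or its flap (contact force between any of the fingers, the arm and cupboard above 1 N).
It fails at once if a bystander (spray can, oil bottle, socket, carton, wrench or mug) is knocked or pushed more than 25 mm (distance of any of spray_can, oil_bottle, socket, carton, wrench, mug from where it was at the start of the episode above 0.025 m).
It also fails if it takes over 54 s, if anything falls off the work surface, if the arm or the gripper's body presses on something with over 40 N, if the wrist force passes 120 N, or if a joint passes its speed limit or range.

### The arm

A 6-joint arm with a two-finger parallel gripper is mounted at the origin on the work surface. World frame = base frame: x ahead of the robot, y to its left, z up, the work surface at z = 0. Lengths are in m, angles in rad, forces in N, time in s.
With the tool pointing down it reaches from about 0.35 to 0.775 m from the base axis. Payload 7.3 kg.
Tool frame: the origin (TCP) lies on the front face of the gripper's body, between the roots of the fingers; the fingertips stand 66 mm ahead of it and the grasp point (between the pads) lies 47 mm ahead of it; z points along the fingers, y is the direction in which the jaws open and shut (so a half turn about z gives the same grasp; the last joint's range is limited). The gripper opens to 92 mm and grips with 3 to 60 N. Pads are 19 mm wide; open, the fingers measure 130 mm over their backs; the gripper's body (75 mm by 190 mm) begins 47 mm behind the grasp point.
Start: joints at [-1.419, 0.342, 1.524, -0, 1.275, -0.146], TCP at [0.154, -0.502, 0.292] pointing down, gripper open.
Joint ranges: [-2.53, 2.53], [-0.77, 2.02], [0.04, 2.7], [-1, 4.14], [0.28, 2.66], [-3.11, 3.11]. Speed limits (rad/s): [2.57, 2.57, 3.14, 3.14, 3.14, 3.14].

### API

Orientations are given as [roll, pitch, yaw] about the fixed x, y, z axes, in that order (R = Rz(yaw) Ry(pitch) Rx(roll)).
In Python, from cell import observe, read_camera, hand_in, search_frame, tip_of gives the robot as it stands. The module is installed in compiled form; this text tells all that it offers.
- The arm moves only by the tool apply_moves, never from a script. Its argument "motion" is a list of rows, each an object with "offset": the shift along the tool's x, y, z in mm, a list of three; "rotation": the turn, a rotation vector about the tool's x, y, z in rad, a list of three. In form: [{"offset": [x, y, z], "rotation": [rx, ry, rz]}, ...]. A call has 1 to 12 rows; each row shifts and turns the pose as measured when the row begins, along the tool's axes as they then stand; what a row does not reach is not made up. A row lasts 1/12 s, in which the tool goes at most 41.7 mm and 7.16 degrees, less where a joint would pass 70% of its speed; a pose out of reach is approached as far as the arm can. A call with a gripper value outside its range is refused whole. "grip" is the closure, from 0 (fully open) to 1 (shut), set as the call begins (left out, the last holds). The fingers move at their own pace and stop on an object; "grip_force" is the grip in N (left out, the last holds). Time passes only in rows, so rows that do not move let the fingers close. It gives the time, the measured TCP pose, the force and the opening at its end, in the units of the state.
- observe(): the state, without advancing time (a new reading comes with each control period).
- read_camera(name): name is "scene" or "top" or "wrist"; returns a dict with "img" (480x640x3 uint8, red, green, blue), "camera_matrix" (3x3 intrinsics, pixels), "R" (3x3) and "t" (3): a world point X has camera coordinates R X + t; the wrist camera has in their place "tool_from_camera" (4x4, takes a point from camera to tool coordinates, whose origin is the TCP and whose axes are the flange's). Camera axes: x right, y down, z forward; pixel columns grow to the right and rows downward; lengths in m; the calibration is good to about 2 mm. A picture is of the moment at which its call begins: read the wrist's pose just before it. There is no depth.
- hand_in(): hands the job in, once; it reports no verdict.
Trained networks look in a picture, given as the dict that the camera call returned (one of the last four; its "shot" number tells which), for a name from the list of things; names that differ only in an ending like _2 or _b are one class to them, and where a whole thing is asked for, a point or a joint stands for the part that bears it (a point fixed in the world has none). Each returns a list of dicts, best first, with "score" (0 to 1); they miss things now and then, are a little off and sometimes report something else, mostly with a low value. They report only what shows in the picture. A call takes as long as a camera call. They do not tell look-alikes from the thing itself.
- search_frame(query, picture): "location" ([x, y, z] in m, in world coordinates, good to about 4 mm: the middle of the surface that is visible of it).
- tip_of(query, picture): "location" ([x, y, z] in m, in world coordinates, good to about 4 mm: a listed point, or the origin of a listed thing).
The state is a dict: "time": time; "qpos": joint angles; "qvel": joint speeds; "joint_efforts": joint torques, N m; "tool_pos": TCP position; "tool_rot": TCP orientation; "contact_force": force on the tool from outside, world axes, zero at the start; "torque": the same for the moment, N m; "opening": finger opening in m.
Only numpy, scipy, OpenCV 4.12 (cv2) and the standard library are available. Lean on these libraries where they do the work, as an engineer would, in place of code of your own. Each camera call takes 0.05 s, during which the arm holds its last target.

## Working session

There is one attempt and no reset: what is moved stays moved. The work goes in short steps, Python scripts to look and compute and a tool call to move; the robot and the scene stay as the last step left them, time stands still between calls to the robot, and variables do not carry over. Pictures are saved under pics/ and viewed, and the job is handed in when it is done.

Besides the shell and the picture viewer there is one more tool, called after "Call:" as name(argument=value, ...), one argument or row to a line, values as JSON. apply_moves: Moves the arm, as the interface text tells. Its arguments: {"type":"object","properties":{"motion":{"type":"array"},"grip":{"type":"number"},"grip_force":{"type":"number"}},"required":["motion"]}

```bash
mkdir -p pics; python3 - <<'E'
from cell import *
import cv2
print(observe())
for n in ["scene","top"]:
    p=read_camera(n); cv2.imwrite(f"pics/{n}0.png",p["img"][:,:,::-1])
    print(n,p["camera_matrix"].tolist(),p["R"].tolist(),p["t"].tolist())
    for q in ["rod","rest","cupboard","flap","spray_can","oil_bottle","socket","carton","wrench","mug"]:
        print(q,[(round(d["score"],2),[round(float(x),3) for x in d["location"]]) for d in search_frame(q,p)][:4])
    for q in ["rod","bend","tip","rest","seat","cupboard","flap_hinge","eye"]:
        print("T",q,[(round(d["score"],2),[round(float(x),3) for x in d["location"]]) for d in tip_of(q,p)][:4])
print(observe()["time"])
E
```

```text
{'time': 0.0, 'qpos': array([-1.41898214e+00,  3.42760915e-01,  1.52503445e+00, -1.99570925e-05,
        1.27540493e+00, -1.46026525e-01]), 'qvel': array([-0.00066708, -0.00179288,  0.00136722,  0.00030557,  0.00080822,
        0.00104073]), 'joint_efforts': array([ 7.28855812e-04, -4.31244242e+01, -2.44217867e+01,  7.19269621e-02,
        5.60423511e-02, -1.24632584e-04]), 'tool_pos': array([ 0.15402005, -0.50157064,  0.29151898]), 'tool_rot': array([-3.13999935e+00, -2.15043821e-04,  2.97846369e-01]), 'contact_force': array([ 0.0533672 , -0.53182664,  0.22563141]), 'torque': array([ 0.02207696, -0.01263924, -0.02951169]), 'opening': 0.09174329596002492}
scene [[452.49699088652693, 0.0, 319.386066881615], [0.0, 452.49699088652693, 238.7653858553484], [0.0, 0.0, 1.0]] [[0.42379525782509303, 0.9057144139834488, 0.008887055056700115], [0.5232578146030684, -0.23680658769409768, -0.8186109573426797], [-0.7393232303274286, 0.3515736627327133, -0.5742796538019788]] [-0.3051568143298783, -0.11356505769944374, 1.6698027862579432]
rod [(0.74, [0.613, 0.182, 0.066]), (0.66, [0.308, -0.218, 0.0
[... 2157 characters left out ...]
6])]
T rod [(0.88, [0.298, -0.235, 0.001]), (0.86, [0.392, 0.611, -0.001]), (0.7, [0.54, -0.095, -0.001]), (0.62, [0.614, 0.196, 0.046])]
T bend [(0.88, [0.571, 0.046, 0.016]), (0.73, [0.512, 0.675, 0.011]), (0.71, [0.571, 0.064, 0.056]), (0.56, [0.317, -0.093, 0.012])]
T tip [(0.91, [0.533, 0.049, 0.007]), (0.9, [0.609, 0.05, 0.061]), (0.89, [0.279, -0.085, 0.013]), (0.69, [0.493, 0.715, 0.013])]
T rest [(0.9, [0.614, 0.201, 0.0]), (0.58, [0.751, -0.26, -0.001])]
T seat [(0.57, [0.617, 0.205, 0.042])]
T cupboard [(0.82, [0.499, -0.431, -0.0])]
T flap_hinge [(0.63, [0.507, -0.353, 0.151]), (0.59, [0.614, 0.204, 0.044])]
T eye [(0.87, [0.513, -0.299, 0.283]), (0.37, [0.378, 0.41, 0.002])]
1.9
```

View pics/scene0.png

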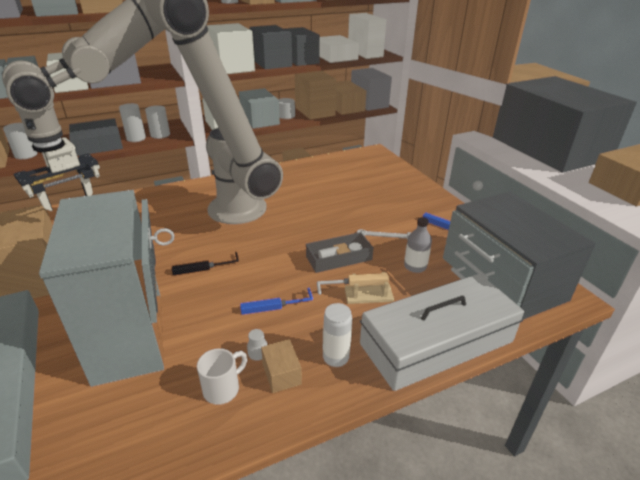

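View pics/top0.png

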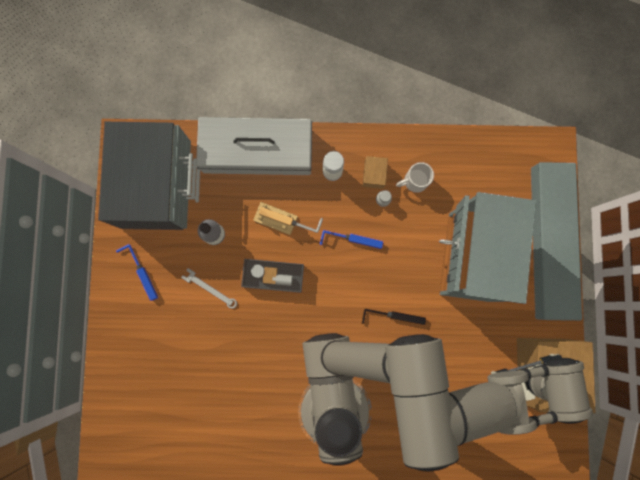

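The candidates for the rod in the top view are the wooden one in the rest (275,216), blue rods at (355,240) and (145,280), and a black one at (395,317). I choose the wooden one at (275,216), which is (368,285) in the scene view. Next I'll check it in close crops.

```bash
python3 - <<'E'
import cv2,numpy as np
t=cv2.imread("pics/top0.png"); s=cv2.imread("pics/scene0.png")
a=cv2.resize(t[180:260,230:350],None,fx=4,fy=4,interpolation=cv2.INTER_CUBIC)
b=cv2.resize(t[180:320,430:550],(411,480),interpolation=cv2.INTER_CUBIC)
out=np.zeros((480,480+300,3),np.uint8); out[:320,:480]=a
out2=np.zeros((600,800,3),np.uint8)
out2[:480,:411]=b; c=cv2.resize(s[185:395,40:200],None,fx=2.3,fy=2.3,interpolation=cv2.INTER_CUBIC); out2[:c.shape[0],415:415+c.shape[1]]=c
cv2.imwrite("pics/c1.png",a); cv2.imwrite("pics/c2.png",out2)
E
```

```text
(no output)
```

View pics/c1.png

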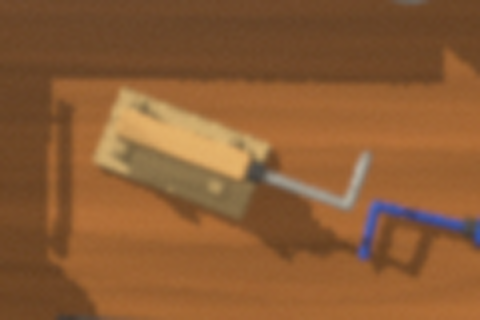

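View pics/c2.png

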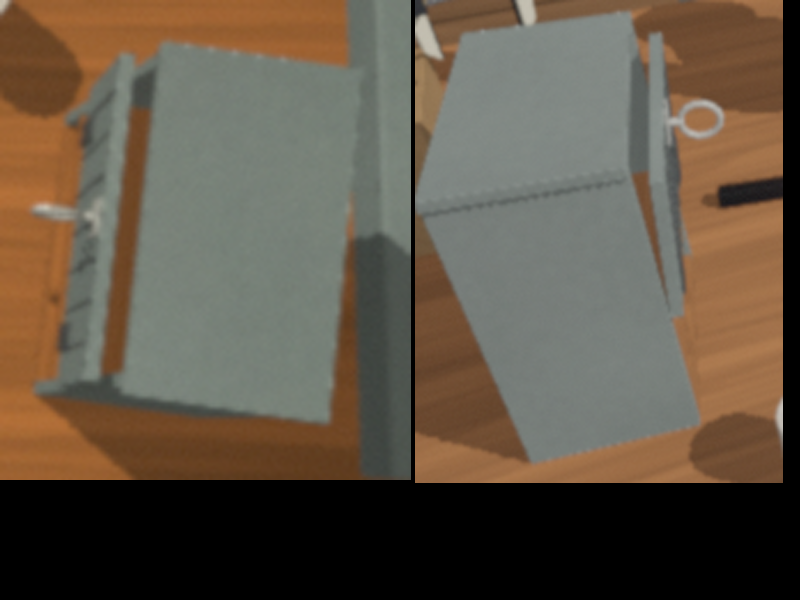

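The first crop confirms a wooden handle with a steel hook in the plywood rest. The second shows the flap slightly ajar, with the ring at crop pixel (45,210) in the top view and (700,118) in the scene view. I'll work out the cupboard yaw next.

```bash
cat > h.py <<'E'
import numpy as np, cv2
from cell import *
def bp(p,uv,z):
    K=np.array(p["camera_matrix"]);R=np.array(p["R"]);t=np.array(p["t"])
    d=R.T@np.linalg.inv(K)@np.array([uv[0],uv[1],1.]); c=-R.T@t
    return c+d*(z-c[2])/d[2]
def proj(p,X):
    K=np.array(p["camera_matrix"]);R=np.array(p["R"]);t=np.array(p["t"])
    q=K@(R@np.asarray(X,float)+t); return q[:2]/q[2]
E
python3 - <<'E'
from h import *
import json
p={k:v for k,v in read_camera("top").items()}; s=read_camera("scene")
f=411/120
pts=[bp(p,(430+u/f,180+v/f),.337) for u,v in [(163,42),(361,70),(330,422),(122,373)]]
for q in pts: print(q.round(3))
fl=[bp(p,(430+u/f,180+v/f),.309) for u,v in [(120,55),(90,380)]]; print("flap outer top",[q.round(3) for q in fl])
def yaw(a): return np.degrees(np.arctan2(a[1],a[0]))
print(yaw(pts[1]-pts[0]),yaw(pts[2]-pts[3]),yaw(pts[1]-pts[2])-90,yaw(pts[0]-pts[3])-90,yaw(fl[0]-fl[1])-90)
sp=[bp(s,(40+(u-415)/2.3,185+v/2.3),.337) for u,v in [(463,33),(631,13),(631,172),(415,208)]]
for q in sp: print(q.round(3))
print(yaw(sp[1]-sp[0]),yaw(sp[2]-sp[3]),yaw(sp[3]-sp[0])-90,yaw(sp[2]-sp[1])-90)
for n,P in (("top",p),("scene",s)):
  for q in ["rod","bend","tip","seat","eye","flap_hinge","rest","cupboard"]:
    print(n,q,[(round(d["score"],2),np.round(d["location"],3).tolist()) for d in tip_of(q,P)][:5])
E
```

```text
[ 0.646 -0.372  0.337]
[ 0.626 -0.529  0.337]
[ 0.349 -0.496  0.337]
[ 0.384 -0.335  0.337]
flap outer top [array([ 0.641, -0.345,  0.309]), array([ 0.379, -0.317,  0.309])]
-97.22315122364557 -102.32289214611303 -96.6976408020908 -97.95626346735075 -96.06066644748434
[ 0.348 -0.49   0.337]
[ 0.374 -0.332  0.337]
[ 0.656 -0.364  0.337]
[ 0.634 -0.524  0.337]
80.78779442278332 82.29465086607604 -96.91089693153742 -96.56161405139993
top rod [(0.9, [0.393, 0.61, 0.0]), (0.84, [0.613, 0.197, 0.044]), (0.72, [0.541, -0.095, 0.0]), (0.66, [0.296, -0.232, 0.001])]
top bend [(0.94, [0.571, 0.062, 0.058]), (0.87, [0.575, 0.044, 0.012]), (0.73, [0.319, -0.093, 0.012]), (0.59, [0.51, 0.679, 0.01])]
top tip [(0.85, [0.532, 0.048, 0.011]), (0.65, [0.493, 0.713, 0.01]), (0.58, [0.278, -0.084, 0.013]), (0.57, [0.608, 0.046, 0.057])]
top seat [(0.95, [0.614, 0.201, 0.045])]
top eye []
top flap_hinge [(0.83, [0.507, -0.352, 0.149])]
top rest [(0.93, [0.612, 0.205, 0.004]), (0.55, [0.613, 0.201, 0.046])]
top cupboard [(0.95, [0.497, -0.428, -0.001])]
scene rod [(0.81, [0.301, -0.234, -0.002]), (0.72, [0.613, 0.2, 0.048]), (0.63, [0.392, 0.608, 0.009]), (0.22, [0.611, 0.204, 0.044])]
scene bend [(0.8, [0.566, 0.07, 0.051]), (0.78, [0.571, 0.042, 0.012]), (0.58, [0.325, -0.094, 0.013]), (0.17, [0.612, 0.2, 0.001])]
scene tip [(0.93, [0.532, 0.051, 0.015]), (0.74, [0.28, -0.089, 0.01]), (0.62, [0.605, 0.052, 0.057])]
scene seat [(0.7, [0.613, 0.203, 0.046]), (0.47, [0.613, 0.199, -0.003])]
scene eye [(0.84, [0.508, -0.293, 0.284])]
scene flap_hinge [(0.67, [0.505, -0.347, 0.148])]
scene rest [(0.66, [0.615, 0.201, 0.0])]
scene cupboard [(0.95, [0.494, -0.428, 0.0])]
```

Call:
apply_moves(
  motion=[
    {"offset": [0,0,-40],"rotation": [0,0,0]},
    {"offset": [0,0,-40],"rotation": [0,0,0]},
    {"offset": [0,0,-40],"rotation": [0,0,0]},
    {"offset": [0,0,-40],"rotation": [0,0,0]},
    {"offset": [0,0,-40],"rotation": [0,0,0]},
  ],
)

```text
time: 3.22
tool_pos: [0.1537, -0.4998, 0.4895]
tool_rot: [-3.118, -0.003, 0.298]
contact_force: [-0.2, -1.3, -0.9]
opening: 0.0917
```

```bash
cat >> h.py <<'E'
from scipy.spatial.transform import Rotation as Ro
import math
def down(yaw): return Ro.from_euler('xyz',[math.pi,0,yaw])
def plan(target,yaw,step=40,rstep=.115,start=None,n=None):
    o=observe()
    p=np.array(o["tool_pos"]);R=Ro.from_euler('xyz',o["tool_rot"])
    if start is not None: p=np.array(start[0]);R=down(start[1])
    T=down(yaw); rv=(R.inv()*T).as_rotvec(); d=np.array(target)-p
    n=n or max(1,math.ceil(np.linalg.norm(d)*1000/step),math.ceil(np.linalg.norm(rv)/rstep))
    rows=[]
    for i in range(n):
        Ri=R*Ro.from_rotvec(rv*i/n)
        off=Ri.inv().apply(d/n)*1000
        rows.append('{"offset": %s, "rotation": %s}'%([round(x,1) for x in off.tolist()],[round(x,3) for x in (rv/n).tolist()]))
    print(n,"rows"); print(",\n".join(rows))
E
python3 -c "
from h import *
plan([.613,.199,.32],1.251)"
```

```text
22 rows
{"offset": [29.2, -24.1, 8.4], "rotation": [-0.001, -0.001, -0.043]},
{"offset": [30.3, -22.8, 8.3], "rotation": [-0.001, -0.001, -0.043]},
{"offset": [31.2, -21.4, 8.3], "rotation": [-0.001, -0.001, -0.043]},
{"offset": [32.1, -20.1, 8.3], "rotation": [-0.001, -0.001, -0.043]},
{"offset": [33.0, -18.7, 8.2], "rotation": [-0.001, -0.001, -0.043]},
{"offset": [33.8, -17.2, 8.2], "rotation": [-0.001, -0.001, -0.043]},
{"offset": [34.5, -15.8, 8.1], "rotation": [-0.001, -0.001, -0.043]},
{"offset": [35.1, -14.3, 8.1], "rotation": [-0.001, -0.001, -0.043]},
{"offset": [35.7, -12.7, 8.1], "rotation": [-0.001, -0.001, -0.043]},
{"offset": [36.3, -11.2, 8.0], "rotation": [-0.001, -0.001, -0.043]},
{"offset": [36.7, -9.6, 8.0], "rotation": [-0.001, -0.001, -0.043]},
{"offset": [37.1, -8.0, 8.0], "rotation": [-0.001, -0.001, -0.043]},
{"offset": [37.4, -6.4, 7.9], "rotation": [-0.001, -0.001, -0.043]},
{"offset": [37.7, -4.8, 7.9], "rotation": [-0.001, -0.001, -0.043]},
{"offset": [37.8, -3.2, 7.9], "rotation": [-0.001, -0.001, -0.043]},
{"offset": [38.0, -1.5, 7.9], "rotation": [-0.001, -0.001, -0.043]},
{"offset": [38.0, 0.1, 7.8], "rotation": [-0.001, -0.001, -0.043]},
{"offset": [38.0, 1.7, 7.8], "rotation": [-0.001, -0.001, -0.043]},
{"offset": [37.8, 3.4, 7.8], "rotation": [-0.001, -0.001, -0.043]},
{"offset": [37.7, 5.0, 7.8], "rotation": [-0.001, -0.001, -0.043]},
{"offset": [37.4, 6.6, 7.7], "rotation": [-0.001, -0.001, -0.043]},
{"offset": [37.1, 8.2, 7.7], "rotation": [-0.001, -0.001, -0.043]}
```

Call:
apply_moves(
  motion=[
    {"offset": [29,-24,0],"rotation": [0,0,-0.043]},
    {"offset": [30,-23,0],"rotation": [0,0,-0.043]},
    {"offset": [31,-21,0],"rotation": [0,0,-0.043]},
    {"offset": [32,-20,0],"rotation": [0,0,-0.043]},
    {"offset": [33,-19,0],"rotation": [0,0,-0.043]},
    {"offset": [34,-17,0],"rotation": [0,0,-0.043]},
    {"offset": [35,-16,0],"rotation": [0,0,-0.043]},
    {"offset": [35,-14,0],"rotation": [0,0,-0.043]},
    {"offset": [36,-13,0],"rotation": [0,0,-0.043]},
    {"offset": [36,-11,5],"rotation": [0,0,-0.043]},
    {"offset": [37,-10,10],"rotation": [0,0,-0.043]},
    {"offset": [37,-8,10],"rotation": [0,0,-0.043]},
  ],
)

```text
time: 4.22
tool_pos: [0.4086, -0.1109, 0.4794]
tool_rot: [3.128, -0.0, 0.823]
contact_force: [0.2, -0.8, 0.4]
opening: 0.0919
```

```bash
python3 -c "
from h import *
plan([.613,.199,.32],1.251)"
```

```text
11 rows
{"offset": [33.3, -5.7, 14.4], "rotation": [0.001, 0.0, -0.039]},
{"offset": [33.5, -4.4, 14.4], "rotation": [0.001, 0.0, -0.039]},
{"offset": [33.6, -3.1, 14.4], "rotation": [0.001, 0.0, -0.039]},
{"offset": [33.7, -1.8, 14.5], "rotation": [0.001, 0.0, -0.039]},
{"offset": [33.8, -0.4, 14.5], "rotation": [0.001, 0.0, -0.039]},
{"offset": [33.7, 0.9, 14.5], "rotation": [0.001, 0.0, -0.039]},
{"offset": [33.7, 2.2, 14.5], "rotation": [0.001, 0.0, -0.039]},
{"offset": [33.6, 3.6, 14.5], "rotation": [0.001, 0.0, -0.039]},
{"offset": [33.4, 4.9, 14.5], "rotation": [0.001, 0.0, -0.039]},
{"offset": [33.2, 6.2, 14.5], "rotation": [0.001, 0.0, -0.039]},
{"offset": [32.9, 7.5, 14.5], "rotation": [0.001, 0.0, -0.039]}
```

Call:
apply_moves(
  motion=[
    {"offset": [33,-6,14],"rotation": [0,0,-0.039]},
    {"offset": [33,-4,14],"rotation": [0,0,-0.039]},
    {"offset": [34,-3,14],"rotation": [0,0,-0.039]},
    {"offset": [34,-2,14],"rotation": [0,0,-0.039]},
    {"offset": [34,0,14],"rotation": [0,0,-0.039]},
    {"offset": [34,1,14],"rotation": [0,0,-0.039]},
    {"offset": [34,2,14],"rotation": [0,0,-0.039]},
    {"offset": [34,4,14],"rotation": [0,0,-0.039]},
    {"offset": [33,5,14],"rotation": [0,0,-0.039]},
    {"offset": [33,6,14],"rotation": [0,0,-0.039]},
    {"offset": [33,8,14],"rotation": [0,0,-0.039]},
    {"offset": [0,0,0],"rotation": [0,0,0]},
  ],
)

```text
time: 5.22
tool_pos: [0.6191, 0.2262, 0.314]
tool_rot: [3.128, 0.007, 1.285]
contact_force: [-1.0, -0.6, -1.2]
opening: 0.0919
```

```bash
cat >> h.py <<'E'
def wcam():
    o=observe(); w=dict(read_camera("wrist"))
    R=Ro.from_euler('xyz',o["tool_rot"]).as_matrix(); M=np.eye(4);M[:3,:3]=R;M[:3,3]=o["tool_pos"]
    C=np.linalg.inv(M@np.array(w["tool_from_camera"]))
    w["R"]=C[:3,:3];w["t"]=C[:3,3]; return w
def tips(names,pic,P=tip_of,k=3):
    for q in names: print(pic.get("shot"),q,[(round(d["score"],2),np.round(d["location"],3).tolist()) for d in P(q,pic)][:k])
E
python3 - <<'E'
from h import *
o=observe(); print(o["tool_pos"],o["tool_rot"],o["qpos"].round(2))
w=read_camera("wrist")
R=Ro.from_euler('xyz',o["tool_rot"]).as_matrix(); M=np.eye(4);M[:3,:3]=R;M[:3,3]=o["tool_pos"]
C=np.linalg.inv(M@np.array(w["tool_from_camera"]))
tips(["rod","bend","tip","seat","rest"],w)
w2=dict(w);w2["R"]=C[:3,:3];w2["t"]=C[:3,3]
im=w["img"][:,:,::-1].copy()
for X in [(.613,.199,.069),(.613,.202,.045),(.569,.066,.057),(.607,.050,.057)]:
    u=proj(w2,X);print(u.round(0)); cv2.drawMarker(im,tuple(int(x) for x in u),(0,0,255),0,14,1)
cv2.imwrite("pics/w1.png",im)
E
```

```text
[0.61906107 0.22618818 0.31397243] [3.12816956 0.00741694 1.28451911] [ 0.24  0.58  1.07 -0.01  1.48  0.53]
5 rod []
5 bend [(0.94, [0.567, 0.043, 0.009]), (0.64, [0.567, 0.067, 0.058])]
5 tip [(0.97, [0.605, 0.051, 0.054]), (0.73, [0.53, 0.053, 0.014])]
5 seat [(0.67, [0.611, 0.201, 0.048])]
5 rest [(0.68, [0.614, 0.205, -0.002])]
[312. 244.]
[311. 234.]
[308. 367.]
[346. 370.]
```

View pics/w1.png

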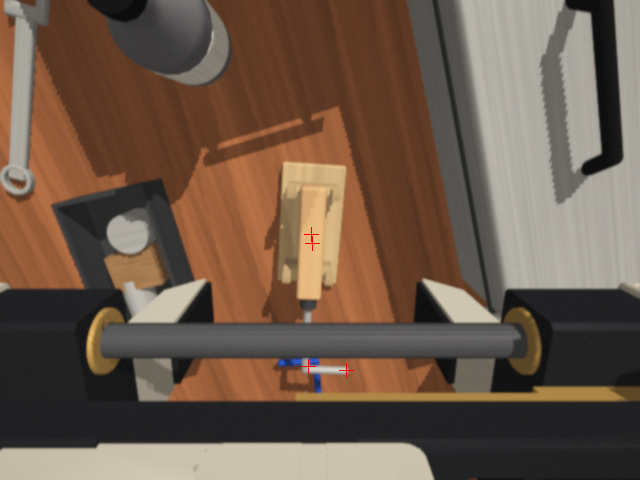

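```bash
python3 - <<'E'
from h import *
p=read_camera("top")
for z in (0,.05,.1,.15):
  print(z,bp(p,(200,172),z).round(3),bp(p,(311,172),z).round(3))
s=read_camera("scene")
for uv in [(362,325),(385,398),(362,345)]: print([bp(s,uv,z).round(3).tolist() for z in (0,.1,.15)])
plan([.613,.199,.2],1.255)
plan([.613,.199,.104],1.255,start=([.613,.199,.2],1.255))
E
```

```text
0 [0.766 0.456 0.   ] [0.773 0.087 0.   ]
0.05 [0.755 0.445 0.05 ] [0.761 0.086 0.05 ]
0.1 [0.744 0.435 0.1  ] [0.75  0.085 0.1  ]
0.15 [0.732 0.424 0.15 ] [0.738 0.085 0.15 ]
[[0.709, 0.129, 0.0], [0.791, 0.075, 0.1], [0.832, 0.048, 0.15]]
[[0.925, 0.066, 0.0], [0.983, 0.019, 0.1], [1.011, -0.004, 0.15]]
[[0.769, 0.095, 0.0], [0.844, 0.045, 0.1], [0.882, 0.02, 0.15]]
4 rows
{"offset": [-5.4, -0.4, 30.4], "rotation": [0.005, 0.001, 0.006]},
{"offset": [-5.4, -0.2, 30.4], "rotation": [0.005, 0.001, 0.006]},
{"offset": [-5.5, 0.0, 30.4], "rotation": [0.005, 0.001, 0.006]},
{"offset": [-5.5, 0.2, 30.4], "rotation": [0.005, 0.001, 0.006]}
3 rows
{"offset": [0.0, -0.0, 32.0], "rotation": [0.0, 0.0, 0.0]},
{"offset": [0.0, -0.0, 32.0], "rotation": [0.0, 0.0, 0.0]},
{"offset": [0.0, -0.0, 32.0], "rotation": [0.0, 0.0, 0.0]}
```

Call:
apply_moves(
  motion=[
    {"offset": [-5,0,30],"rotation": [0.005,0.001,0.006]},
    {"offset": [-5,0,30],"rotation": [0.005,0.001,0.006]},
    {"offset": [-6,0,30],"rotation": [0.005,0.001,0.006]},
    {"offset": [-6,0,30],"rotation": [0.005,0.001,0.006]},
    {"offset": [0,0,0],"rotation": [0,0,0]},
  ],
)

```text
time: 6.03
tool_pos: [0.6148, 0.1951, 0.2064]
tool_rot: [3.127, -0.008, 1.247]
contact_force: [-0.7, -0.1, -0.5]
opening: 0.0918
```

```bash
python3 -c "
from h import *
print(observe()['tool_pos'],observe()['tool_rot'])
plan([.613,.199,.104],1.255)"
```

```text
[0.61478073 0.19511878 0.20639857] [ 3.12655692 -0.00819962  1.24742754]
3 rows
{"offset": [0.8, -1.5, 34.1], "rotation": [0.005, -0.003, -0.003]},
{"offset": [0.9, -1.3, 34.1], "rotation": [0.005, -0.003, -0.003]},
{"offset": [1.0, -1.1, 34.1], "rotation": [0.005, -0.003, -0.003]}
```

Call:
apply_moves(
  motion=[
    {"offset": [1,-1,34],"rotation": [0.006,-0.004,-0.003]},
    {"offset": [1,-1,34],"rotation": [0.006,-0.004,-0.003]},
    {"offset": [1,-1,30],"rotation": [0.004,0,0]},
    {"offset": [0,0,0],"rotation": [0,0,0]},
    {"offset": [0,0,0],"rotation": [0,0,0]},
  ],
)

```text
time: 6.45
tool_pos: [0.6189, 0.1978, 0.1168]
tool_rot: [3.13, -0.007, 1.25]
contact_force: [0.1, -0.4, 1.5]
opening: 0.0917
```

```bash
python3 -c "
from h import *
print(observe()['tool_pos'],observe()['tool_rot'],observe()['contact_force'])
plan([.613,.199,.104],1.255)
w=wcam(); cv2.imwrite('pics/w2.png',w['img'][:,:,::-1])"
```

```text
[0.6188902  0.1977698  0.11676137] [ 3.12990275 -0.00704084  1.24952302] [ 0.12079487 -0.37016679  1.54589322]
1 rows
{"offset": [-0.8, -6.1, 12.7], "rotation": [0.012, -0.007, -0.006]}
```

View pics/w2.png

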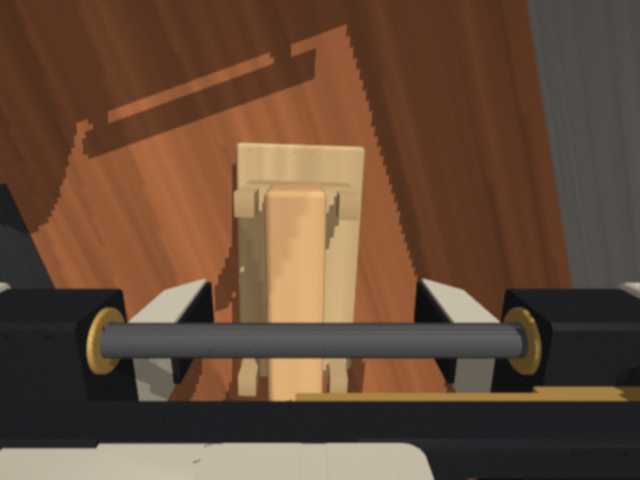

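The handle (column 296) sits left of the finger midline (about 314), which agrees with the computed 6 mm jaw-axis offset. I'll correct that, finish the descent and grip.

Call:
apply_moves(
  motion=[
    {"offset": [-1,-6,6],"rotation": [0.012,-0.007,-0.006]},
    {"offset": [0,0,6],"rotation": [0,0,0]},
    {"offset": [0,0,0],"rotation": [0,0,0]},
  ],
)

```text
time: 6.75
tool_pos: [0.6152, 0.1993, 0.1112]
tool_rot: [3.134, -0.004, 1.256]
contact_force: [-0.7, 0.7, -0.9]
opening: 0.092
```

```bash
python3 -c "
from h import *
print(observe()['tool_pos'],observe()['tool_rot'],observe()['contact_force'])
plan([.613,.199,.104],1.255)"
```

```text
[0.6151914  0.19930164 0.11119894] [ 3.13389965 -0.00433154  1.25600552] [-0.73276831  0.68608322 -0.87819321]
1 rows
{"offset": [-1.0, -2.0, 7.2], "rotation": [0.008, -0.004, 0.001]}
```

Call:
apply_moves(
  motion=[
    {"offset": [-1,-2,8],"rotation": [0.008,-0.004,0]},
    {"offset": [0,0,2],"rotation": [0,0,0]},
  ],
)

```text
time: 6.92
tool_pos: [0.6139, 0.1994, 0.1033]
tool_rot: [3.139, -0.002, 1.256]
contact_force: [-0.3, 1.1, -0.4]
opening: 0.0917
```

Call:
apply_moves(
  motion=[
    {"offset": [0,0,0],"rotation": [0,0,0]},
    {"offset": [0,0,0],"rotation": [0,0,0]},
    {"offset": [0,0,0],"rotation": [0,0,0]},
    {"offset": [0,0,0],"rotation": [0,0,0]},
    {"offset": [0,0,0],"rotation": [0,0,0]},
    {"offset": [0,0,0],"rotation": [0,0,0]},
    {"offset": [0,0,0],"rotation": [0,0,0]},
    {"offset": [0,0,0],"rotation": [0,0,0]},
  ],
  grip=1,
  grip_force=50,
)

```text
time: 7.58
tool_pos: [0.6142, 0.1994, 0.1034]
tool_rot: [3.138, -0.002, 1.256]
contact_force: [-0.4, -0.3, 0.3]
opening: 0.0433
```

Call:
apply_moves(
  motion=[
    {"offset": [0,0,0],"rotation": [0,0,0]},
    {"offset": [0,0,0],"rotation": [0,0,0]},
    {"offset": [0,0,0],"rotation": [0,0,0]},
    {"offset": [0,0,0],"rotation": [0,0,0]},
    {"offset": [0,0,0],"rotation": [0,0,0]},
    {"offset": [0,0,0],"rotation": [0,0,0]},
  ],
)

```text
time: 8.08
tool_pos: [0.6141, 0.1994, 0.1034]
tool_rot: [3.139, -0.002, 1.256]
contact_force: [-0.8, 0.4, 0.3]
opening: 0.0238
```

```bash
python3 - <<'E'
from h import *
o=observe();print(o['tool_pos'],o['tool_rot'],o['contact_force'],o['opening'])
tips(["bend","tip"],read_camera("scene")); tips(["bend","tip"],wcam())
E
```

```text
[0.61406614 0.19937633 0.10341194] [ 3.13852264e+00 -2.37866764e-03  1.25612793e+00] [-0.84265637  0.40921437  0.26402051] 0.02380678718374151
9 bend [(0.91, [0.571, 0.041, 0.011]), (0.74, [0.569, 0.064, 0.054]), (0.66, [0.324, -0.095, 0.013])]
9 tip [(0.72, [0.608, 0.054, 0.054]), (0.67, [0.533, 0.05, 0.013]), (0.64, [0.607, 0.202, 0.044])]
10 bend []
10 tip []
```

Gripped: the opening is 23.8 mm. Next is the lift.

Call:
apply_moves(
  motion=[
    {"offset": [0,0,-20],"rotation": [0,0,0]},
    {"offset": [0,0,-30],"rotation": [0,0,0]},
    {"offset": [0,0,-30],"rotation": [0,0,0]},
    {"offset": [0,0,-40],"rotation": [0,0,0]},
    {"offset": [0,0,-40],"rotation": [0,0,0]},
    {"offset": [0,0,-40],"rotation": [0,0,0]},
    {"offset": [0,0,-30],"rotation": [0,0,0]},
    {"offset": [0,0,0],"rotation": [0,0,0]},
  ],
)

```text
time: 9.05
tool_pos: [0.6116, 0.1987, 0.3378]
tool_rot: [-3.133, 0.004, 1.256]
contact_force: [0.3, 0.5, 0.5]
opening: 0.0237
```

```bash
python3 - <<'E'
from h import *
plan([.472,-.085,.33],1.445,step=35)
E
```

```text
10 rows
{"offset": [-31.3, -4.5, 1.0], "rotation": [-0.001, 0.0, -0.019]},
{"offset": [-31.2, -5.1, 0.9], "rotation": [-0.001, 0.0, -0.019]},
{"offset": [-31.1, -5.7, 0.9], "rotation": [-0.001, 0.0, -0.019]},
{"offset": [-31.0, -6.2, 0.9], "rotation": [-0.001, 0.0, -0.019]},
{"offset": [-30.9, -6.8, 0.9], "rotation": [-0.001, 0.0, -0.019]},
{"offset": [-30.7, -7.4, 0.9], "rotation": [-0.001, 0.0, -0.019]},
{"offset": [-30.6, -8.0, 0.9], "rotation": [-0.001, 0.0, -0.019]},
{"offset": [-30.4, -8.6, 0.8], "rotation": [-0.001, 0.0, -0.019]},
{"offset": [-30.3, -9.1, 0.8], "rotation": [-0.001, 0.0, -0.019]},
{"offset": [-30.1, -9.7, 0.8], "rotation": [-0.001, 0.0, -0.019]}
```

Call:
apply_moves(
  motion=[
    {"offset": [-31,-5,1],"rotation": [0,0,-0.019]},
    {"offset": [-31,-5,1],"rotation": [0,0,-0.019]},
    {"offset": [-31,-6,1],"rotation": [0,0,-0.019]},
    {"offset": [-31,-6,1],"rotation": [0,0,-0.019]},
    {"offset": [-31,-7,1],"rotation": [0,0,-0.019]},
    {"offset": [-31,-7,1],"rotation": [0,0,-0.019]},
    {"offset": [-31,-8,1],"rotation": [0,0,-0.019]},
    {"offset": [-30,-9,1],"rotation": [0,0,-0.019]},
    {"offset": [-30,-9,1],"rotation": [0,0,-0.019]},
    {"offset": [-20,-8,0],"rotation": [0,0,-0.019]},
    {"offset": [0,0,0],"rotation": [0,0,0]},
    {"offset": [0,0,0],"rotation": [0,0,0]},
  ],
)

```text
time: 10.05
tool_pos: [0.4665, -0.0846, 0.3216]
tool_rot: [-3.125, 0.0, 1.459]
contact_force: [0.4, 0.8, -1.0]
opening: 0.0232
```

```bash
python3 - <<'E'
from h import *
o=observe();print(o['tool_pos'],o['tool_rot'])
plan([.464,-.148,.3294],1.445,step=30)
s=read_camera("scene");tips(["bend","tip","eye"],s); t=read_camera("top"); tips(["bend","tip","eye"],t); w=wcam(); tips(["bend","tip","eye"],w)
cv2.imwrite('pics/s3.png',s['img'][:,:,::-1]);cv2.imwrite('pics/t3.png',t['img'][:,:,::-1]);cv2.imwrite('pics/w3.png',w['img'][:,:,::-1])
E
```

```text
[ 0.46647268 -0.08455572  0.32156638] [-3.12537359e+00  3.21967843e-05  1.45904613e+00]
3 rows
{"offset": [-21.1, 1.5, -2.6], "rotation": [-0.005, 0.0, 0.005]},
{"offset": [-21.1, 1.6, -2.6], "rotation": [-0.005, 0.0, 0.005]},
{"offset": [-21.1, 1.7, -2.6], "rotation": [-0.005, 0.0, 0.005]}
11 bend [(0.9, [0.323, -0.091, 0.014]), (0.85, [0.569, 0.042, 0.008]), (0.68, [0.45, -0.221, 0.271])]
11 tip [(0.83, [0.49, -0.228, 0.27]), (0.74, [0.532, 0.05, 0.012]), (0.58, [0.282, -0.087, 0.009])]
11 eye [(0.82, [0.509, -0.292, 0.285])]
12 bend [(0.88, [0.512, 0.678, 0.011]), (0.66, [0.576, 0.044, 0.012]), (0.56, [0.453, -0.229, 0.276])]
12 tip [(0.59, [0.495, 0.711, 0.01]), (0.53, [0.495, -0.231, 0.278]), (0.45, [0.532, 0.051, 0.008])]
12 eye [(0.7, [0.511, -0.3, 0.282])]
13 bend [(0.74, [0.321, -0.093, 0.009]), (0.61, [0.573, 0.045, 0.009])]
13 tip [(0.83, [0.529, 0.054, 0.012]), (0.83, [0.28, -0.088, 0.016])]
13 eye []
```

View pics/s3.png

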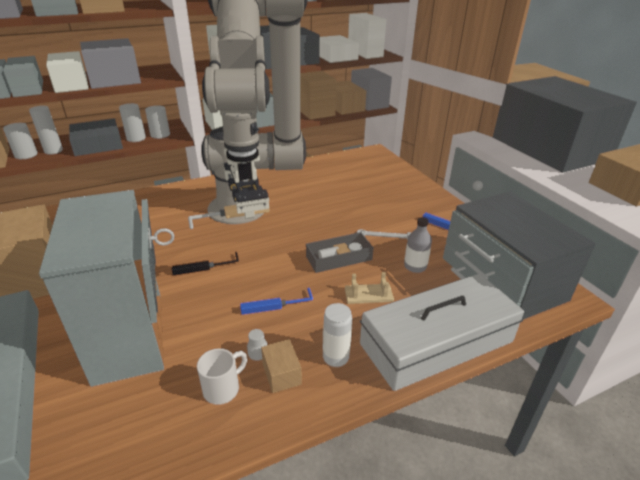

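View pics/t3.png

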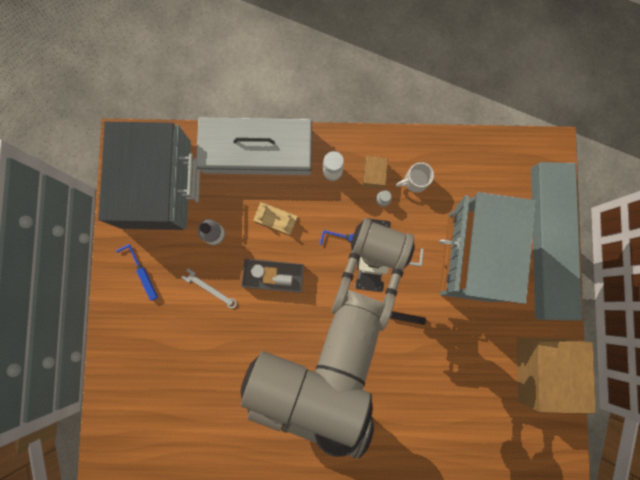

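View pics/w3.png

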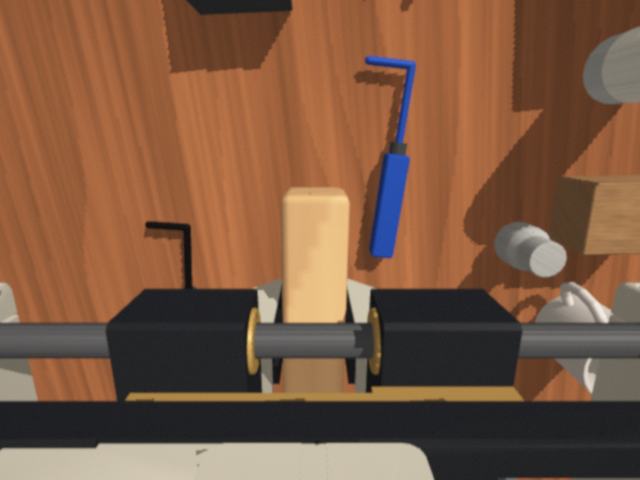

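Call:
apply_moves(
  motion=[
    {"offset": [-21,1,-4],"rotation": [-0.007,0,0.005]},
    {"offset": [-21,1,-4],"rotation": [-0.007,0,0.005]},
    {"offset": [-20,1,-4],"rotation": [-0.004,0,0.005]},
    {"offset": [0,0,0],"rotation": [0,0,0]},
    {"offset": [0,0,0],"rotation": [0,0,0]},
  ],
)

```text
time: 11.07
tool_pos: [0.4634, -0.1466, 0.3343]
tool_rot: [3.139, 0.0, 1.449]
contact_force: [-0.6, -0.3, -0.6]
opening: 0.0236
```

```bash
cat >> h.py <<'E'
def rod():
    o=observe();R=Ro.from_euler('xyz',o["tool_rot"]);p=np.array(o["tool_pos"])
    f=lambda v:(p+R.apply(v))
    return f([-.140,0,.0464]),f([-.140,.042,.0464])
E
python3 - <<'E'
from h import *
o=observe();print(o['tool_pos'],o['tool_rot'],o['contact_force']); b,t=rod(); print(b.round(4),t.round(4))
plan([.463,-.148,.330],1.445,step=30)
s=read_camera("scene");tips(["bend","tip","eye"],s); tp=read_camera("top"); tips(["bend","tip","eye"],tp)
a=s['img'][190:270,110:230];c=tp['img'][200:280,400:520]
im=np.hstack([cv2.resize(x[:,:,::-1],(400,267*1),interpolation=cv2.INTER_CUBIC) for x in (a,c)])
cv2.imwrite('pics/c4.png',im)
E
```

```text
[ 0.46339242 -0.14664812  0.3343163 ] [3.13853011e+00 4.54222693e-05 1.44919265e+00] [-0.56624977 -0.26565274 -0.60856098]
[ 0.4466 -0.2856  0.2879] [ 0.4882 -0.2907  0.2881]
1 rows
{"offset": [-1.4, -0.2, 4.3], "rotation": [0.003, 0.0, 0.004]}
14 bend [(0.67, [0.571, 0.043, 0.011]), (0.61, [0.323, -0.094, 0.014])]
14 tip [(0.77, [0.486, -0.292, 0.285]), (0.62, [0.53, 0.053, 0.014]), (0.56, [0.282, -0.088, 0.012])]
14 eye [(0.7, [0.511, -0.29, 0.279])]
15 bend [(0.93, [0.512, 0.676, 0.011]), (0.91, [0.573, 0.046, 0.012]), (0.62, [0.448, -0.286, 0.287])]
15 tip [(0.9, [0.494, 0.712, 0.011]), (0.7, [0.533, 0.049, 0.011]), (0.55, [0.488, -0.299, 0.289])]
15 eye [(0.95, [0.51, -0.296, 0.282])]
```

View pics/c4.png

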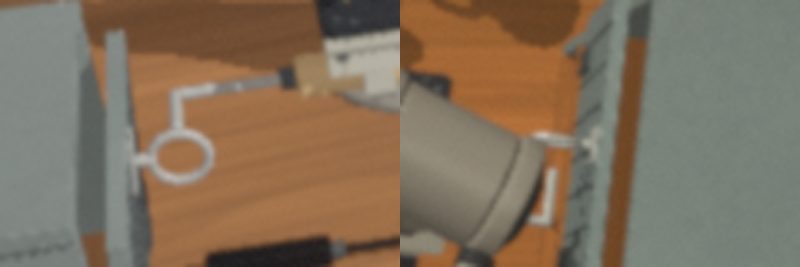

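The crop shows the finger level with the ring, its tip just short of it. I'll lower it 5 mm and then push it through along +y.

Call:
apply_moves(
  motion=[
    {"offset": [-1,0,5],"rotation": [0,0,0]},
    {"offset": [0,10,0],"rotation": [0,0,0]},
    {"offset": [0,10,0],"rotation": [0,0,0]},
    {"offset": [0,0,0],"rotation": [0,0,0]},
  ],
)

```text
time: 11.8
tool_pos: [0.484, -0.1484, 0.3285]
tool_rot: [3.139, 0.0, 1.453]
contact_force: [0.1, 0.3, -1.4]
opening: 0.0236
```

```bash
cat > look.py <<'E'
from h import *
import sys
o=observe();print(o['time'],o['tool_pos'],o['tool_rot'],o['contact_force'],o['opening']); b,t=rod(); print(b.round(4),t.round(4))
E=np.array([.5105,-.2945,.2825]);c=-1.697;X=np.array([math.cos(c),math.sin(c),0]);Y=np.array([-X[1],X[0],0])
for q in (b,t): print("rel eye0 xyz mm",(np.array([(q-E)@X,(q-E)@Y,q[2]-E[2]])*1000).round(1))
s=read_camera("scene");tips(["bend","tip","eye"],s); tp=read_camera("top"); tips(["bend","tip","eye"],tp)
a=s['img'][190:290,100:250];c=tp['img'][180:280,380:530]
im=np.vstack([cv2.resize(x[:,:,::-1],(450,300),interpolation=cv2.INTER_CUBIC) for x in (a,c)])
cv2.imwrite(sys.argv[1],im)
E
python3 look.py pics/c5.png
```

```text
11.8 [ 0.48396949 -0.14836466  0.32845354] [3.13882158e+00 2.57993538e-04 1.45279829e+00] [ 0.1121872   0.27876673 -1.35177062] 0.023610709179670442
[ 0.4676 -0.2874  0.2821] [ 0.5093 -0.2924  0.2822]
rel eye0 xyz mm [ -1.6 -43.4  -0.4]
rel eye0 xyz mm [-2.  -1.4 -0.3]
16 bend [(0.81, [0.572, 0.042, 0.013]), (0.79, [0.324, -0.093, 0.014]), (0.58, [0.465, -0.289, 0.277])]
16 tip [(0.86, [0.509, -0.294, 0.278]), (0.84, [0.533, 0.052, 0.014]), (0.64, [0.28, -0.088, 0.009])]
16 eye [(0.89, [0.509, -0.293, 0.285])]
17 bend [(0.75, [0.575, 0.045, 0.012]), (0.69, [0.615, 0.202, 0.049]), (0.64, [0.512, 0.677, 0.012])]
17 tip [(0.82, [0.529, 0.051, 0.011]), (0.57, [0.506, -0.296, 0.285]), (0.56, [0.496, 0.712, 0.013])]
17 eye [(0.97, [0.513, -0.298, 0.284]), (0.75, [0.612, 0.201, 0.004])]
```

View pics/c5.png

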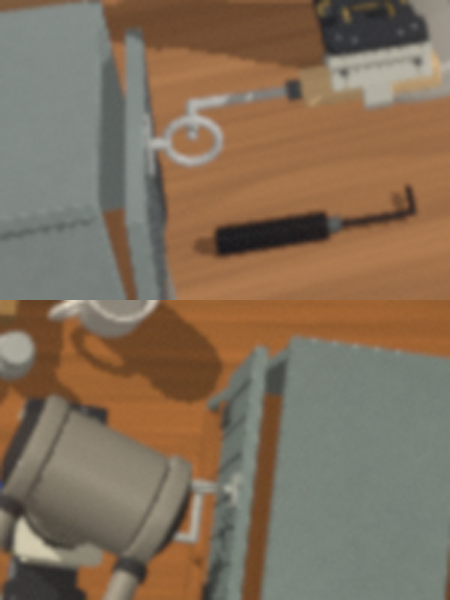

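The tip shows inside the ring at about (192,135), with the ring centre at (193,141). I'll push 22 mm further.

Call:
apply_moves(
  motion=[
    {"offset": [-1,11,1],"rotation": [0,0,0]},
    {"offset": [0,11,0],"rotation": [0,0,0]},
    {"offset": [0,0,0],"rotation": [0,0,0]},
    {"offset": [0,0,0],"rotation": [0,0,0]},
  ],
)

```text
time: 12.53
tool_pos: [0.504, -0.1519, 0.3287]
tool_rot: [3.139, 0.001, 1.452]
contact_force: [-0.7, -0.1, -1.2]
opening: 0.0236
```

```bash
python3 look.py pics/c6.png
```

```text
12.5333 [ 0.50398746 -0.15192032  0.32865462] [3.13871800e+00 7.01894404e-04 1.45189526e+00] [-0.71167059 -0.10027505 -1.19615559] 0.023602565334371817
[ 0.4875 -0.291   0.2824] [ 0.5292 -0.296   0.2825]
rel eye0 xyz mm [ -0.6 -23.3  -0.1]
rel eye0 xyz mm [-0.9 18.7 -0. ]
18 bend [(0.95, [0.574, 0.042, 0.01]), (0.85, [0.484, -0.29, 0.279]), (0.54, [0.377, 0.404, 0.002])]
18 tip [(0.72, [0.277, -0.088, 0.014]), (0.71, [0.526, -0.296, 0.281]), (0.67, [0.534, 0.051, 0.014])]
18 eye [(0.8, [0.511, -0.288, 0.283])]
19 bend [(0.73, [0.512, 0.676, 0.01]), (0.63, [0.573, 0.046, 0.015]), (0.47, [0.488, -0.292, 0.284])]
19 tip [(0.59, [0.529, 0.051, 0.012]), (0.55, [0.495, 0.712, 0.013])]
19 eye [(0.91, [0.514, -0.297, 0.284])]
```

View pics/c6.png

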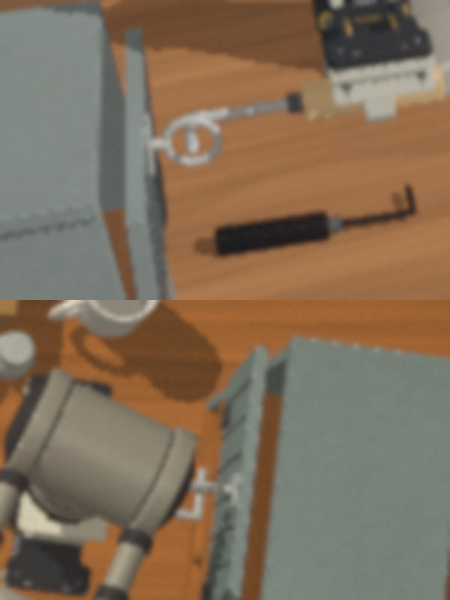

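Hooked: the tip is at +19 mm and the bend at -23 mm in the eye. Now I'll plan the arc.

```bash
cat > arc.py <<'E'
from h import *
import sys
a,n=float(sys.argv[1]),int(sys.argv[2])
c=-1.697;X=np.array([math.cos(c),math.sin(c),0]);Y=np.array([-X[1],X[0],0]);H=np.array([.5065,-.351,.150])
o=observe();b,t=rod();m=(b+t)/2
u,y,z=-(m-H)@X*1000,(m-H)@Y*1000,(m-H)[2]*1000
phi=math.atan2(u,z)-math.atan2(44,135);r=math.hypot(u,z)
print("t",o['time'],"u,y,z",round(u,1),round(y,1),round(z,1),"phi",round(phi,3),"r",round(r,1),"F",np.round(o['contact_force'],1),"tau",np.round(o['torque'],2),"rot",np.round(o['tool_rot'],3),o['opening'])
P=lambda f:np.array([44*math.cos(f)+135*math.sin(f),135*math.cos(f)-44*math.sin(f)])
pr=np.array([u,z])
for f in np.linspace(phi,a,n+1)[1:]:
    q=P(f);d=q-pr;pr=q;print(round(f,3),"off",[round(d[0],1),round(-(y+2)/n,1),round(-d[1],1)])
R=Ro.from_euler('xyz',o["tool_rot"]);print("rot",(R.inv()*down(1.445)).as_rotvec().round(3))
E
python3 arc.py .75 9
```

```text
t 12.9333 u,y,z 57.3 -5.4 132.7 phi 0.093 r 144.6 F [ 0.2 -0.6 -0.7] tau [-0.02 -0.05  0.04] rot [3.138e+00 1.000e-03 1.452e+00] 0.02344760900297492
0.166 off [np.float64(8.3), np.float64(0.4), np.float64(6.8)]
0.239 off [np.float64(9.0), np.float64(0.4), np.float64(5.1)]
0.312 off [np.float64(8.6), np.float64(0.4), np.float64(5.8)]
0.385 off [np.float64(8.2), np.float64(0.4), np.float64(6.4)]
0.458 off [np.float64(7.7), np.float64(0.4), np.float64(7.0)]
0.531 off [np.float64(7.2), np.float64(0.4), np.float64(7.5)]
0.604 off [np.float64(6.6), np.float64(0.4), np.float64(8.0)]
0.677 off [np.float64(6.0), np.float64(0.4), np.float64(8.5)]
0.75 off [np.float64(5.4), np.float64(0.4), np.float64(8.9)]
rot [0.004 0.001 0.007]
```

Call:
apply_moves(
  motion=[
    {"offset": [8,0,5],"rotation": [0,0,0]},
    {"offset": [9,0,5],"rotation": [0,0,0]},
    {"offset": [9,0,6],"rotation": [0,0,0]},
    {"offset": [8,0,6],"rotation": [0,0,0]},
    {"offset": [8,0,7],"rotation": [0,0,0]},
    {"offset": [0,0,0],"rotation": [0,0,0]},
  ],
)

```text
time: 13.43
tool_pos: [0.509, -0.1064, 0.2966]
tool_rot: [3.138, 0.002, 1.451]
contact_force: [-0.7, -0.4, -2.3]
opening: 0.0239
```

```bash
python3 arc.py .95 7; python3 look.py pics/c7.png
```

```text
t 13.4333 u,y,z 103.0 -6.3 100.6 phi 0.482 r 144.0 F [-0.7 -0.4 -2.3] tau [-0.03 -0.08 -0.04] rot [3.138e+00 2.000e-03 1.451e+00] 0.023894516808138477
0.549 off [np.float64(5.0), np.float64(0.6), np.float64(8.4)]
0.616 off [np.float64(5.9), np.float64(0.6), np.float64(7.4)]
0.683 off [np.float64(5.4), np.float64(0.6), np.float64(7.8)]
0.749 off [np.float64(4.9), np.float64(0.6), np.float64(8.1)]
0.816 off [np.float64(4.3), np.float64(0.6), np.float64(8.5)]
0.883 off [np.float64(3.7), np.float64(0.6), np.float64(8.7)]
0.95 off [np.float64(3.2), np.float64(0.6), np.float64(9.0)]
rot [0.003 0.002 0.006]
13.4333 [ 0.50899953 -0.10638372  0.29661815] [3.13810841e+00 2.46422428e-03 1.45092644e+00] [-0.70670182 -0.39265884 -2.28917578] 0.023894516808138477
[ 0.4924 -0.2455  0.2506] [ 0.5341 -0.2505  0.2507]
rel eye0 xyz mm [-46.3 -24.1 -31.9]
rel eye0 xyz mm [-46.6  17.9 -31.8]
20 bend [(0.83, [0.573, 0.042, 0.011]), (0.67, [0.51, -0.108, 0.241]), (0.66, [0.323, -0.092, 0.012])]
20 tip [(0.78, [0.532, -0.251, 0.25]), (0.64, [0.53, 0.055, 0.014]), (0.62, [0.282, -0.088, 0.012])]
20 eye [(0.91, [0.514, -0.256, 0.26])]
21 bend [(0.69, [0.512, 0.681, 0.011]), (0.55, [0.494, -0.25, 0.255])]
21 tip [(0.79, [0.494, 0.713, 0.013]), (0.57, [0.535, -0.259, 0.253]), (0.49, [0.53, 0.048, 0.008])]
21 eye [(0.93, [0.518, -0.26, 0.26])]
```

View pics/c7.png

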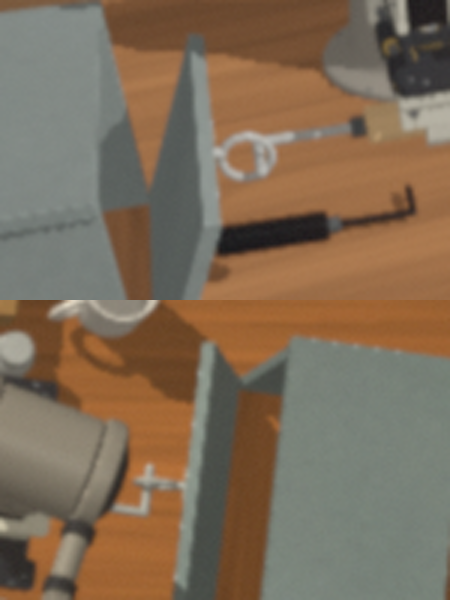

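The flap is following, and the hook is still through the ring at about (250,155).

Call:
apply_moves(
  motion=[
    {"offset": [5,1,8],"rotation": [0,0,0]},
    {"offset": [6,0,7],"rotation": [0,0,0]},
    {"offset": [5,1,8],"rotation": [0,0,0]},
    {"offset": [5,0,8],"rotation": [0,0,0]},
    {"offset": [4,0,8],"rotation": [0,0,0]},
    {"offset": [4,0,9],"rotation": [0,0,0]},
    {"offset": [3,0,9],"rotation": [0,0,0]},
  ],
)

```text
time: 14.42
tool_pos: [0.5171, -0.0757, 0.2379]
tool_rot: [3.13, 0.005, 1.447]
contact_force: [-0.3, -0.2, -0.2]
opening: 0.0234
```

```bash
python3 arc.py 1.4 6; python3 look.py pics/c8.png
```

```text
t 14.4167 u,y,z 134.3 -2.3 42.5 phi 0.949 r 140.8 F [-0.3 -0.2 -0.2] tau [-0.21 -0.08  0.02] rot [3.13  0.005 1.447] 0.02340974536593559
1.024 off [np.float64(3.9), np.float64(0.0), np.float64(9.9)]
1.099 off [np.float64(2.1), np.float64(0.0), np.float64(10.5)]
1.174 off [np.float64(1.3), np.float64(0.0), np.float64(10.6)]
1.25 off [np.float64(0.5), np.float64(0.0), np.float64(10.7)]
1.325 off [np.float64(-0.3), np.float64(0.0), np.float64(10.7)]
1.4 off [np.float64(-1.1), np.float64(0.0), np.float64(10.6)]
rot [0.011 0.005 0.002]
14.4167 [ 0.51710859 -0.0756874   0.23793229] [3.13029889 0.00540716 1.44707231] [-0.30932794 -0.19444544 -0.17400457] 0.02340974536593559
[ 0.5003 -0.2149  0.1923] [ 0.542  -0.2201  0.1928]
rel eye0 xyz mm [-77.7 -20.1 -90.2]
rel eye0 xyz mm [-77.8  21.9 -89.7]
22 bend [(0.81, [0.572, 0.043, 0.009]), (0.79, [0.501, -0.216, 0.186]), (0.48, [0.324, -0.092, 0.012])]
22 tip [(0.76, [0.541, -0.22, 0.191]), (0.75, [0.532, 0.05, 0.017]), (0.55, [0.28, -0.091, 0.01])]
22 eye [(0.79, [0.52, -0.219, 0.207])]
23 bend [(0.62, [0.512, 0.675, 0.01]), (0.5, [0.503, -0.221, 0.192]), (0.45, [0.575, 0.042, 0.012])]
23 tip [(0.95, [0.494, 0.714, 0.012]), (0.61, [0.53, 0.051, 0.008]), (0.56, [0.495, -0.432, -0.004])]
23 eye [(0.75, [0.522, -0.221, 0.204])]
```

View pics/c8.png

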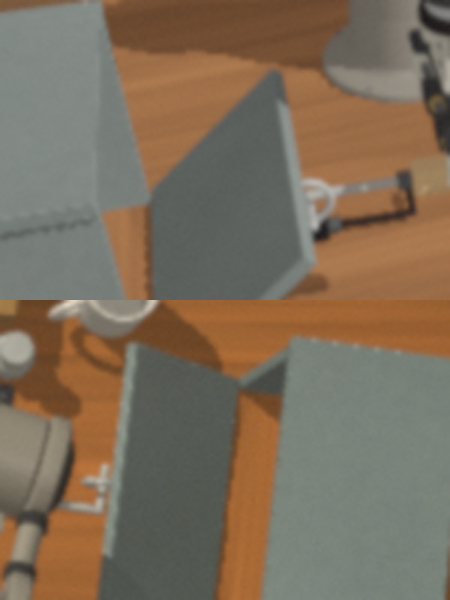

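Call:
apply_moves(
  motion=[
    {"offset": [3,0,10],"rotation": [0.01,0,0]},
    {"offset": [2,0,10],"rotation": [0,0,0]},
    {"offset": [1,0,11],"rotation": [0,0,0]},
    {"offset": [0,0,11],"rotation": [0,0,0]},
    {"offset": [0,0,11],"rotation": [0,0,0]},
    {"offset": [-1,0,11],"rotation": [0,0,0]},
  ],
)

```text
time: 15.32
tool_pos: [0.5199, -0.072, 0.1733]
tool_rot: [3.133, 0.007, 1.445]
contact_force: [-0.1, -0.7, -1.5]
opening: 0.0236
```

```bash
python3 arc.py 1.7 5; python3 look.py pics/c9.png
```

```text
t 15.3167 u,y,z 138.2 -0.3 -21.9 phi 1.413 r 139.9 F [-0.1 -0.7 -1.5] tau [-0.07 -0.05 -0.04] rot [3.133 0.007 1.445] 0.023620683833700508
1.471 off [np.float64(0.5), np.float64(-0.3), np.float64(8.3)]
1.528 off [np.float64(-2.0), np.float64(-0.3), np.float64(7.9)]
1.585 off [np.float64(-2.4), np.float64(-0.3), np.float64(7.8)]
1.643 off [np.float64(-2.9), np.float64(-0.3), np.float64(7.6)]
1.7 off [np.float64(-3.3), np.float64(-0.3), np.float64(7.5)]
rot [0.009 0.007 0.   ]
15.3167 [ 0.51988286 -0.0719845   0.17331406] [3.13263187 0.00686281 1.44527097] [-0.14128265 -0.68354659 -1.48680369] 0.023620683833700508
[ 0.5027 -0.2112  0.1279] [ 0.5444 -0.2165  0.1283]
rel eye0 xyz mm [ -81.6  -18.2 -154.6]
rel eye0 xyz mm [ -81.6   23.8 -154.2]
24 bend [(0.95, [0.572, 0.039, 0.014]), (0.64, [0.681, -0.152, 0.0]), (0.42, [0.321, -0.096, 0.014])]
24 tip [(0.82, [0.534, 0.053, 0.015]), (0.47, [0.279, -0.089, 0.01])]
24 eye [(0.83, [0.52, -0.209, 0.139]), (0.57, [0.376, 0.406, -0.003])]
25 bend [(0.6, [0.513, 0.676, 0.013]), (0.47, [0.503, -0.214, 0.128]), (0.43, [0.573, 0.042, 0.012])]
25 tip [(0.7, [0.778, 0.021, -0.002]), (0.57, [0.492, 0.712, 0.011]), (0.54, [0.53, 0.053, 0.008])]
25 eye [(0.91, [0.524, -0.214, 0.136]), (0.71, [0.751, -0.263, 0.002]), (0.48, [0.38, 0.404, 0.002])]
```

View pics/c9.png

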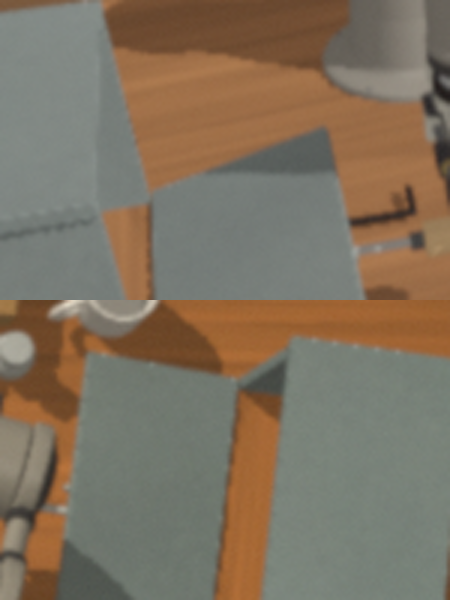

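Call:
apply_moves(
  motion=[
    {"offset": [0,0,8],"rotation": [0.009,0,0]},
    {"offset": [-2,0,8],"rotation": [0,0,0]},
    {"offset": [-2,0,8],"rotation": [0,0,0]},
    {"offset": [-2,0,8],"rotation": [0,0,0]},
    {"offset": [-2,0,8],"rotation": [0,0,0]},
    {"offset": [0,0,0],"rotation": [0,0,0]},
  ],
)

```text
time: 16.22
tool_pos: [0.52, -0.0806, 0.1327]
tool_rot: [3.138, 0.006, 1.445]
contact_force: [0.3, 0.5, 2.6]
opening: 0.0237
```

```bash
python3 arc.py 1.75 2; python3 look.py pics/c10.png
```

```text
t 16.2167 u,y,z 129.6 0.7 -62.7 phi 1.706 r 144.0 F [0.3 0.5 2.6] tau [-0.28 -0.27  0.11] rot [3.138 0.006 1.445] 0.023712606868503825
1.728 off [np.float64(-3.2), np.float64(-1.3), np.float64(1.9)]
1.75 off [np.float64(-1.4), np.float64(-1.3), np.float64(2.8)]
rot [0.004 0.006 0.   ]
16.2167 [ 0.52003121 -0.0806283   0.13272533] [3.13757999 0.00633669 1.44530088] [0.27019733 0.46265606 2.57099072] 0.023712606868503825
[ 0.5027 -0.2198  0.0872] [ 0.5443 -0.2251  0.0874]
rel eye0 xyz mm [ -73.1  -17.2 -195.3]
rel eye0 xyz mm [ -73.1   24.8 -195.1]
26 bend [(0.79, [0.569, 0.043, 0.012]), (0.46, [0.322, -0.092, 0.012])]
26 tip [(0.88, [0.534, 0.053, 0.015]), (0.49, [0.281, -0.087, 0.012])]
26 eye [(0.71, [0.521, -0.21, 0.108])]
27 bend [(0.59, [0.511, 0.676, 0.012]), (0.53, [0.572, 0.046, 0.013])]
27 tip [(0.95, [0.494, 0.712, 0.014]), (0.49, [0.529, 0.049, 0.012]), (0.34, [0.379, 0.411, 0.001])]
27 eye [(0.63, [0.751, -0.261, 0.001])]
```

View pics/c10.png

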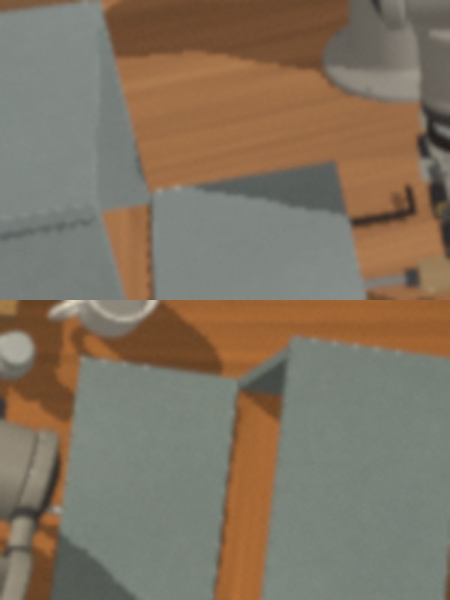

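```bash
cat > flapchk.py <<'E'
from h import *
import sys
c=-1.697;X=np.array([math.cos(c),math.sin(c),0]);Y=np.array([-X[1],X[0],0]);H=np.array([.5065,-.351,.150])
def P(th,out,y,up): # flap frame
    u=out*math.cos(th)+up*math.sin(th); z=up*math.cos(th)-out*math.sin(th)
    return H-u*X+y*Y+np.array([0,0,z])
s=read_camera("scene");t=read_camera("top"); ims=[]
for pic,(r0,r1,c0,c1) in ((s,(220,340,100,280)),(t,(180,300,380,560))):
    im=cv2.resize(pic['img'][r0:r1,c0:c1,::-1],None,fx=4,fy=4,interpolation=cv2.INTER_CUBIC)
    im=cv2.resize(im,(720,480))[:, :]
    for th,col in ((1.40,(0,255,255)),(1.47,(0,165,255)),(1.57,(0,0,255))):
        pts=np.array([(proj(pic,P(th,0,y,160))-[c0,r0])*4 for y in (-.133,.133) for _ in [0]])
        pts=np.array([(proj(pic,P(th,0,y,.160))-[c0,r0])*4 for y in (-.133,.133)]).astype(int)
        cv2.line(im,tuple(int(v) for v in pts[0]),tuple(int(v) for v in pts[1]),col,1)
    ims.append(im)
cv2.imwrite(sys.argv[1]+"_s.png",ims[0]);cv2.imwrite(sys.argv[1]+"_t.png",ims[1])
E
python3 flapchk.py pics/f1
```

```text
(no output)
```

View pics/f1_s.png

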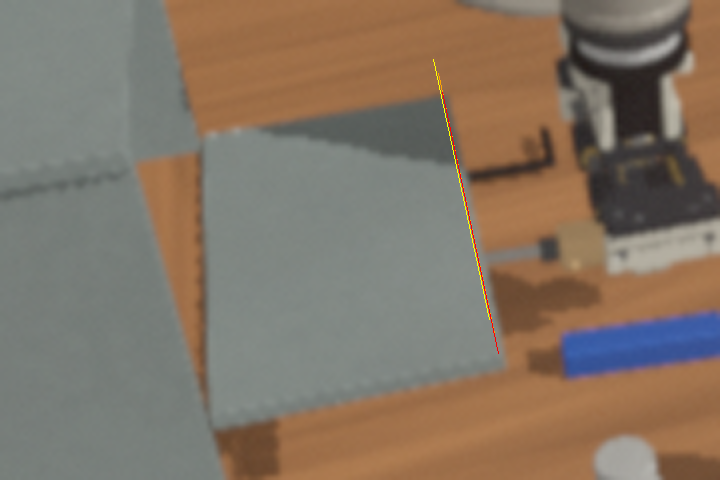

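View pics/f1_t.png

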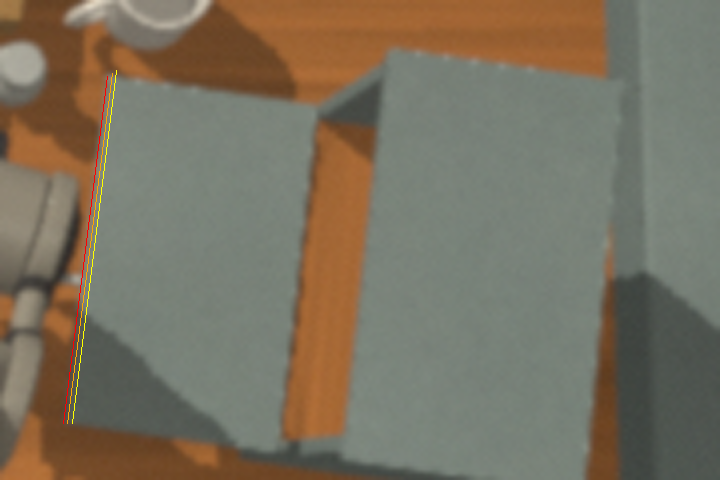

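The flap edge coincides with the projected 1.57 rad line in both views: the corners in the scene crop are near (445,97) and (500,358), within 3 px. I'll give it one small extra push, then centre the finger.

Call:
apply_moves(
  motion=[
    {"offset": [0,0,5],"rotation": [0,0,0]},
    {"offset": [0,0,3],"rotation": [0,0,0]},
    {"offset": [0,0,0],"rotation": [0,0,0]},
    {"offset": [0,0,0],"rotation": [0,0,0]},
  ],
)

```text
time: 17.05
tool_pos: [0.5214, -0.0812, 0.1273]
tool_rot: [3.132, 0.008, 1.445]
contact_force: [-0.7, 1.3, 1.5]
opening: 0.0239
```

```bash
python3 arc.py 1.75 1; python3 flapchk.py pics/f2
```

```text
t 17.05 u,y,z 129.2 2.4 -67.7 phi 1.739 r 145.9 F [-0.7  1.3  1.5] tau [-0.39  0.01 -0.15] rot [3.132 0.008 1.445] 0.023905977358765037
1.75 off [np.float64(-4.2), np.float64(-4.4), np.float64(-0.4)]
rot [0.009 0.008 0.   ]
```

View pics/f2_s.png

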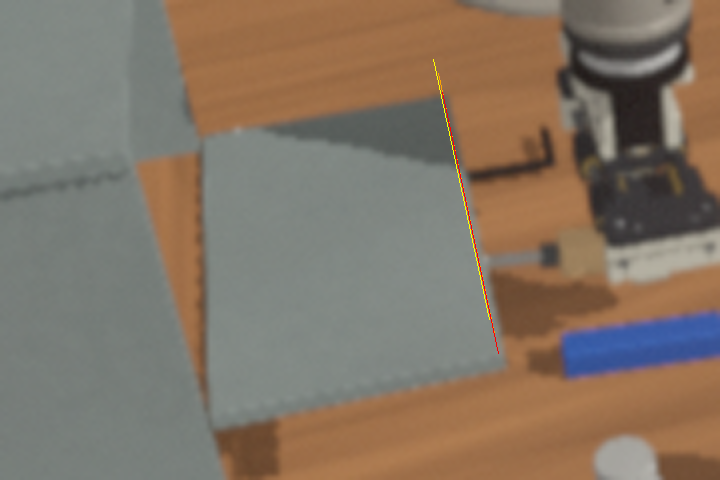

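The extra push didn't move the flap, so it is on its stop. The rod pitched a few degrees in the pads. I'll centre the finger in the ring and withdraw along -y.

Call:
apply_moves(
  motion=[
    {"offset": [2,0,-7],"rotation": [0.005,0.005,0]},
    {"offset": [3,0,-7],"rotation": [0,0,0]},
    {"offset": [0,0,0],"rotation": [0,0,0]},
    {"offset": [0,0,0],"rotation": [0,0,0]},
  ],
)

```text
time: 17.48
tool_pos: [0.5218, -0.0755, 0.1423]
tool_rot: [3.139, 0.002, 1.445]
contact_force: [0.1, 0.6, -2.2]
opening: 0.0238
```

```bash
python3 arc.py 1.57 1; python3 look.py pics/c11.png; python3 - <<'E'
from h import *
s=read_camera('scene')
cv2.imwrite('pics/s11.png',cv2.resize(s['img'][220:320,190:340,::-1],(750,500),interpolation=cv2.INTER_CUBIC))
E
```

```text
t 17.4833 u,y,z 135.1 1.7 -53.8 phi 1.635 r 145.5 F [ 0.1  0.6 -2.2] tau [ 0.01 -0.15  0.03] rot [3.139e+00 2.000e-03 1.445e+00] 0.023805452580783558
1.57 off [np.float64(-0.1), np.float64(-3.7), np.float64(-9.9)]
rot [0.003 0.002 0.   ]
17.4833 [ 0.5218358  -0.07551233  0.14227146] [3.13880394e+00 1.87521786e-03 1.44503298e+00] [ 0.14781188  0.57446575 -2.1935624 ] 0.023805452580783558
[ 0.5044 -0.2145  0.0961] [ 0.5461 -0.2198  0.0963]
rel eye0 xyz mm [ -78.6  -16.1 -186.4]
rel eye0 xyz mm [ -78.6   25.9 -186.2]
32 bend [(0.83, [0.571, 0.044, 0.012]), (0.62, [0.322, -0.096, 0.014]), (0.19, [0.521, -0.212, 0.11])]
32 tip [(0.56, [0.533, 0.05, 0.013]), (0.42, [0.281, -0.091, 0.011])]
32 eye [(0.61, [0.522, -0.212, 0.11])]
33 bend [(0.67, [0.683, -0.151, 0.001]), (0.63, [0.512, 0.678, 0.01]), (0.48, [0.573, 0.045, 0.011])]
33 tip [(0.82, [0.495, 0.711, 0.011]), (0.49, [0.534, 0.053, 0.011]), (0.31, [0.684, -0.149, -0.003])]
33 eye [(0.72, [0.611, 0.204, 0.002])]
```

View pics/s11.png

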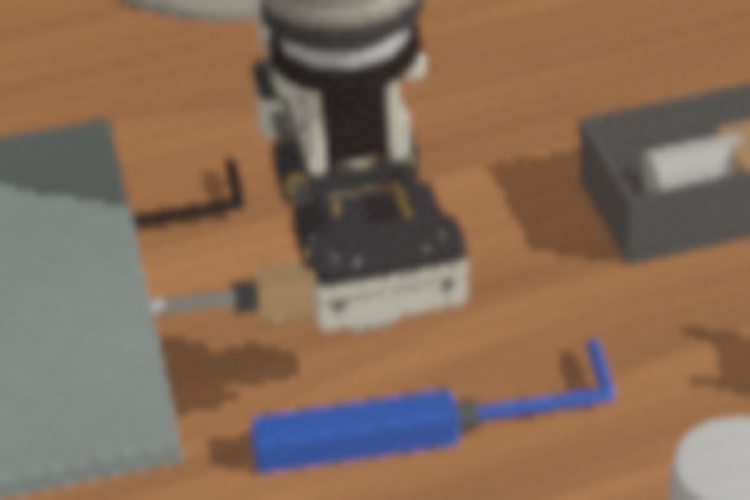

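```bash
python3 - <<'E'
from h import *
o=observe();R=Ro.from_euler('xyz',o["tool_rot"]);p=np.array(o["tool_pos"])
s=read_camera('scene')
for pitch in (0,.05,.09,.13):
    f=lambda L:p+R.apply([-L*math.cos(pitch),0,.0464-L*math.sin(pitch)])
    print(pitch,[((proj(s,f(L))-[190,220])*5).round(0).tolist() for L in (.055,.065,.10,.14)], f(.14).round(3))
E
```

```text
0 [[258.0, 300.0], [239.0, 304.0], [172.0, 317.0], [94.0, 332.0]] [ 0.504 -0.215  0.096]
0.05 [[258.0, 296.0], [239.0, 299.0], [171.0, 310.0], [93.0, 322.0]] [ 0.504 -0.214  0.103]
0.09 [[258.0, 293.0], [239.0, 295.0], [171.0, 304.0], [92.0, 313.0]] [ 0.504 -0.214  0.108]
0.13 [[258.0, 290.0], [239.0, 292.0], [171.0, 298.0], [92.0, 305.0]] [ 0.504 -0.213  0.114]
```

The shank in the picture runs (172,305) to (239,297), which matches a pitch of about 0.09 rad. That puts the finger at z about 0.108, centred in the eye, so I'll withdraw.

Call:
apply_moves(
  motion=[
    {"offset": [0,-10,0],"rotation": [0,0,0]},
    {"offset": [0,-12,0],"rotation": [0,0,0]},
    {"offset": [0,-12,0],"rotation": [0,0,0]},
    {"offset": [0,-12,0],"rotation": [0,0,0]},
    {"offset": [0,-12,0],"rotation": [0,0,0]},
    {"offset": [0,-6,0],"rotation": [0,0,0]},
    {"offset": [0,0,0],"rotation": [0,0,0]},
  ],
)

```text
time: 18.57
tool_pos: [0.4561, -0.0675, 0.1412]
tool_rot: [3.139, 0.002, 1.445]
contact_force: [0.5, -0.4, -2.1]
opening: 0.0236
```

```bash
python3 arc.py 1.57 1; python3 flapchk.py pics/f3
```

```text
t 18.5667 u,y,z 134.8 -64.6 -54.9 phi 1.642 r 145.5 F [ 0.5 -0.4 -2.1] tau [ 0.03 -0.05 -0.03] rot [3.139e+00 2.000e-03 1.445e+00] 0.02360809908605667
1.57 off [np.float64(0.2), np.float64(62.6), np.float64(-11.0)]
rot [ 0.003  0.002 -0.   ]
```

View pics/f3_s.png

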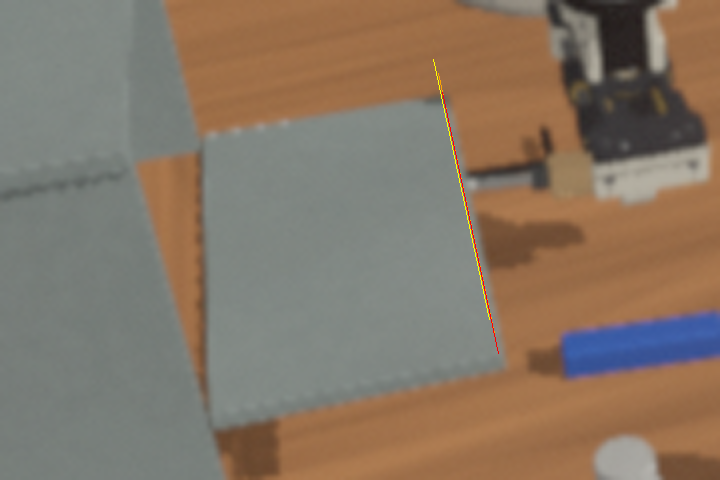

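The hook is clear of the eye and the flap is still at its stop. I'll retreat and rise.

Call:
apply_moves(
  motion=[
    {"offset": [20,0,0],"rotation": [0,0,0]},
    {"offset": [25,0,0],"rotation": [0,0,0]},
    {"offset": [25,0,0],"rotation": [0,0,0]},
    {"offset": [0,0,-35],"rotation": [0,0,0]},
    {"offset": [0,0,-40],"rotation": [0,0,0]},
    {"offset": [0,0,-40],"rotation": [0,0,0]},
    {"offset": [0,0,0],"rotation": [0,0,0]},
  ],
)

```text
time: 19.25
tool_pos: [0.4713, 0.0045, 0.2591]
tool_rot: [3.137, 0.002, 1.443]
contact_force: [1.9, 0.5, -1.3]
opening: 0.0236
```

```bash
python3 - <<'E'
from h import *
o=observe();print(o['tool_pos'],o['tool_rot']);b,t=rod();print(b,t)
for n in("scene","top"): tips(["bend","tip"],read_camera(n))
plan([.6141,.1994,.20],1.256,step=35)
E
```

```text
[0.47130165 0.00452516 0.25913382] [3.13739214e+00 2.05564681e-03 1.44337275e+00]
[ 0.45369183 -0.13445889  0.21302212] [ 0.495351   -0.1397958   0.21319854]
38 bend [(0.83, [0.453, -0.134, 0.22]), (0.76, [0.572, 0.043, 0.01]), (0.63, [0.749, -0.26, -0.004])]
38 tip [(0.89, [0.529, 0.052, 0.014]), (0.85, [0.496, -0.139, 0.224]), (0.4, [0.283, -0.09, 0.013])]
39 bend [(0.85, [0.514, 0.676, 0.011]), (0.64, [0.499, -0.428, 0.002]), (0.6, [0.32, -0.091, 0.012])]
39 tip [(0.8, [0.493, 0.709, 0.011]), (0.73, [0.276, -0.086, 0.011]), (0.54, [0.493, -0.147, 0.22])]
8 rows
{"offset": [26.5, 15.2, 6.1], "rotation": [-0.002, 0.0, 0.023]},
{"offset": [26.9, 14.6, 6.1], "rotation": [-0.002, 0.0, 0.023]},
{"offset": [27.2, 13.9, 6.2], "rotation": [-0.002, 0.0, 0.023]},
{"offset": [27.5, 13.3, 6.2], "rotation": [-0.002, 0.0, 0.023]},
{"offset": [27.8, 12.6, 6.2], "rotation": [-0.002, 0.0, 0.023]},
{"offset": [28.1, 12.0, 6.3], "rotation": [-0.002, 0.0, 0.023]},
{"offset": [28.4, 11.3, 6.3], "rotation": [-0.002, 0.0, 0.023]},
{"offset": [28.6, 10.6, 6.3], "rotation": [-0.002, 0.0, 0.023]}
```

Call:
apply_moves(
  motion=[
    {"offset": [27,15,3],"rotation": [0,0,0.023]},
    {"offset": [27,15,3],"rotation": [0,0,0.023]},
    {"offset": [27,14,6],"rotation": [0,0,0.023]},
    {"offset": [27,13,6],"rotation": [0,0,0.023]},
    {"offset": [28,13,6],"rotation": [0,0,0.023]},
    {"offset": [28,12,6],"rotation": [0,0,0.023]},
    {"offset": [28,11,6],"rotation": [0,0,0.023]},
    {"offset": [28,11,6],"rotation": [0,0,0.023]},
    {"offset": [0,0,0],"rotation": [0,0.038,0]},
    {"offset": [0,0,0],"rotation": [0,0.038,0]},
    {"offset": [0,0,0],"rotation": [0,0,0]},
  ],
)

```text
time: 20.47
tool_pos: [0.6166, 0.2054, 0.1806]
tool_rot: [-3.101, -0.06, 1.24]
contact_force: [0.2, -0.2, -1.3]
opening: 0.0239
```

```bash
cat >> h.py <<'E'
def place(z,pit=.075):
    o=observe();p=np.array(o["tool_pos"]);R=Ro.from_euler('xyz',o["tool_rot"])
    T=down(1.256)*Ro.from_rotvec([0,pit,0])
    G=np.array([.6141,.1994,z]); tgt=G-T.apply([0,0,.0464])
    print("grip at",(p+R.apply([0,0,.0464])).round(4),"rot",(R.inv()*T).as_rotvec().round(3),"off",(R.inv().apply(tgt-p)*1000).round(1),"F",o['contact_force'].round(1),o['tool_rot'].round(3))
E
python3 - <<'E'
from h import *
place(.10)
s=read_camera("scene");tips(["rod","bend","tip","seat"],s); t=read_camera("top");tips(["rod","bend","tip","seat"],t)
cv2.imwrite('pics/s12.png',cv2.resize(s['img'][240:320,280:430,::-1],(750,400),interpolation=cv2.INTER_CUBIC))
E
```

```text
grip at [0.6157 0.2086 0.1343] rot [-0.04   0.015 -0.016] off [-12.    1.   33.7] F [ 0.2 -0.2 -1.3] [-3.101 -0.06   1.24 ]
40 rod [(0.61, [0.542, -0.096, 0.004]), (0.58, [0.388, 0.61, 0.004]), (0.56, [0.615, 0.208, 0.124])]
40 bend [(0.89, [0.57, 0.042, 0.012]), (0.43, [0.618, 0.206, 0.126]), (0.42, [0.324, -0.094, 0.014])]
40 tip [(0.89, [0.533, 0.052, 0.014]), (0.56, [0.611, 0.064, 0.136]), (0.41, [0.281, -0.091, 0.012])]
40 seat [(0.76, [0.61, 0.199, 0.043]), (0.58, [0.573, 0.076, 0.136])]
41 rod [(0.83, [0.538, -0.091, -0.0]), (0.66, [0.613, 0.204, 0.127]), (0.65, [0.574, 0.073, 0.142])]
41 bend [(0.83, [0.574, 0.045, 0.011]), (0.82, [0.317, -0.093, 0.011]), (0.8, [0.514, 0.677, 0.011])]
41 tip [(0.95, [0.494, 0.714, 0.01]), (0.73, [0.533, 0.049, 0.011]), (0.68, [0.609, 0.057, 0.142])]
41 seat [(0.59, [0.612, 0.202, 0.046])]
```

View pics/s12.png

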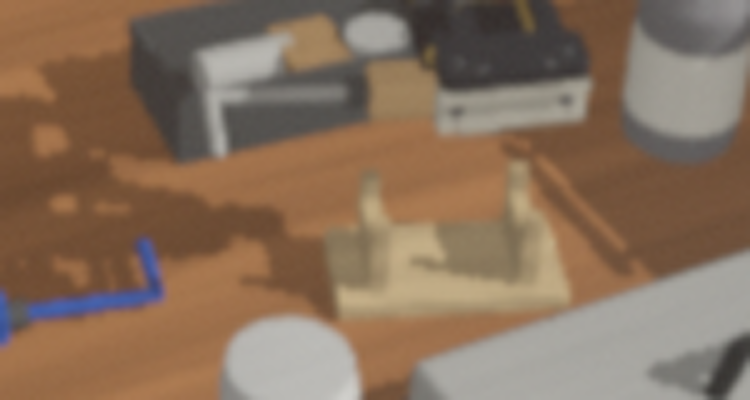

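Call:
apply_moves(
  motion=[
    {"offset": [-6,0,12],"rotation": [-0.02,0.008,-0.008]},
    {"offset": [-6,1,12],"rotation": [-0.02,0.008,-0.008]},
    {"offset": [0,0,6],"rotation": [0,0,0]},
    {"offset": [0,0,0],"rotation": [0,0,0]},
    {"offset": [0,0,0],"rotation": [0,0,0]},
  ],
)

```text
time: 21.38
tool_pos: [0.615, 0.1959, 0.1545]
tool_rot: [3.133, -0.079, 1.257]
contact_force: [-0.1, 0.1, -1.8]
opening: 0.0236
```

```bash
python3 - <<'E'
from h import *
place(.08)
E
```

```text
grip at [0.6166 0.1992 0.1083] rot [ 0.009 -0.004  0.001] off [-2.6 -2.2 28.1] F [-0.1  0.1 -1.8] [ 3.133 -0.079  1.257]
```

Call:
apply_moves(
  motion=[
    {"offset": [-1,-3,10],"rotation": [0.009,-0.004,0]},
    {"offset": [-1,0,10],"rotation": [0,0,0]},
    {"offset": [0,0,8],"rotation": [0,0,0]},
    {"offset": [0,0,0],"rotation": [0,0,0]},
    {"offset": [0,0,0],"rotation": [0,0,0]},
  ],
)

```text
time: 21.8
tool_pos: [0.613, 0.1979, 0.1247]
tool_rot: [-3.141, -0.075, 1.257]
contact_force: [0.4, 0.4, -1.5]
opening: 0.0239
```

```bash
python3 - <<'E'
from h import *
place(.058)
s=read_camera("scene");tips(["bend","tip","seat"],s); w=wcam()
cv2.imwrite('pics/s13.png',cv2.resize(s['img'][250:320,290:410,::-1],(720,420),interpolation=cv2.INTER_CUBIC))
cv2.imwrite('pics/w13.png',w['img'][:,:,::-1])
E
```

```text
grip at [0.614  0.2013 0.0784] rot [-0.001 -0.     0.001] off [-3.3  0.6 20.2] F [ 0.4  0.4 -1.5] [-3.141 -0.075  1.257]
42 bend [(0.86, [0.569, 0.067, 0.078]), (0.64, [0.57, 0.041, 0.01]), (0.64, [0.322, -0.094, 0.015])]
42 tip [(0.62, [0.61, 0.055, 0.08]), (0.62, [0.533, 0.052, 0.014]), (0.38, [0.28, -0.089, 0.011])]
42 seat [(0.58, [0.61, 0.201, 0.046])]
```

View pics/s13.png

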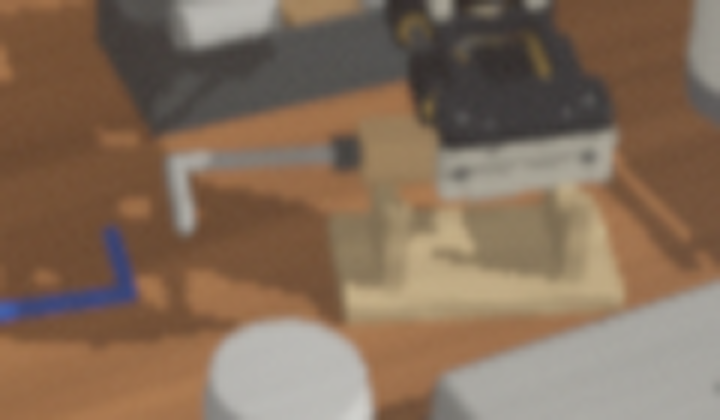

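View pics/w13.png

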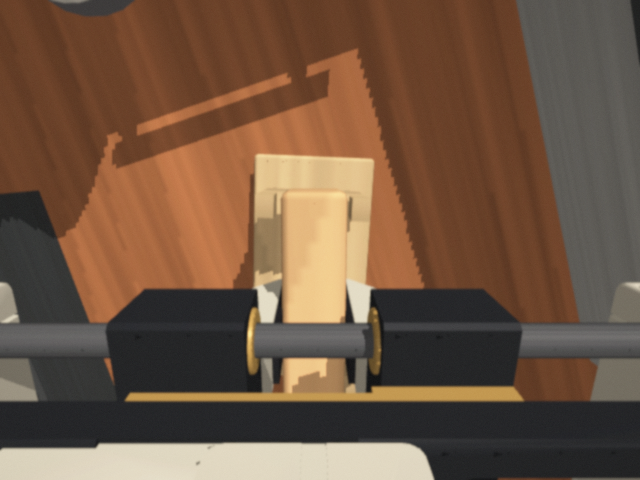

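The rod is level (bend z is 0.078) and centred over the notches. I'll lower it in.

Call:
apply_moves(
  motion=[
    {"offset": [-1,0,8],"rotation": [0,0,0]},
    {"offset": [0,0,8],"rotation": [0,0,0]},
    {"offset": [0,0,4],"rotation": [0,0,0]},
    {"offset": [0,0,0],"rotation": [0,0,0]},
    {"offset": [0,0,0],"rotation": [0,0,0]},
  ],
)

```text
time: 22.47
tool_pos: [0.6135, 0.1984, 0.1043]
tool_rot: [3.14, -0.076, 1.257]
contact_force: [-0.5, -0.6, -1.2]
opening: 0.024
```

```bash
python3 - <<'E'
from h import *
place(.0575)
s=read_camera("scene");tips(["bend","tip","rod"],s)
E
```

```text
grip at [0.6147 0.2018 0.058 ] rot [ 0.002 -0.001  0.001] off [-2.4  0.2  0.3] F [-0.5 -0.6 -1.2] [ 3.14  -0.076  1.257]
44 bend [(0.85, [0.57, 0.044, 0.011]), (0.61, [0.573, 0.071, 0.056]), (0.4, [0.323, -0.094, 0.016])]
44 tip [(0.64, [0.531, 0.052, 0.013]), (0.52, [0.611, 0.058, 0.059]), (0.5, [0.281, -0.088, 0.012])]
44 rod [(0.92, [0.544, -0.095, 0.001]), (0.72, [0.388, 0.61, 0.005]), (0.58, [0.616, 0.201, 0.048])]
```

Call:
apply_moves(
  motion=[
    {"offset": [0,0,0],"rotation": [0,0,0]},
    {"offset": [0,0,0],"rotation": [0,0,0]},
    {"offset": [0,0,0],"rotation": [0,0,0]},
    {"offset": [0,0,0],"rotation": [0,0,0]},
    {"offset": [0,0,0],"rotation": [0,0,0]},
    {"offset": [0,0,0],"rotation": [0,0,0]},
    {"offset": [0,0,0],"rotation": [0,0,0]},
    {"offset": [0,0,0],"rotation": [0,0,0]},
    {"offset": [0,0,0],"rotation": [0,0,0]},
    {"offset": [0,0,0],"rotation": [0,0,0]},
  ],
  grip=0,
)

```text
time: 23.5
tool_pos: [0.6152, 0.1986, 0.1074]
tool_rot: [3.135, -0.079, 1.257]
contact_force: [0.4, 0.0, 0.7]
opening: 0.0859
```

Call:
apply_moves(
  motion=[
    {"offset": [0,0,0],"rotation": [0,-0.03,0]},
    {"offset": [0,0,-15],"rotation": [0,-0.03,0]},
    {"offset": [0,0,-30],"rotation": [0,0,0]},
    {"offset": [0,0,-40],"rotation": [0,0,0]},
    {"offset": [0,0,-40],"rotation": [0,0,0]},
    {"offset": [0,0,-40],"rotation": [0,0,0]},
    {"offset": [0,0,-40],"rotation": [0,0,0]},
    {"offset": [0,0,0],"rotation": [0,0,0]},
    {"offset": [0,0,0],"rotation": [0,0,0]},
  ],
)

```text
time: 24.25
tool_pos: [0.6114, 0.195, 0.3187]
tool_rot: [3.141, -0.012, 1.256]
contact_force: [-0.3, -0.0, -1.5]
opening: 0.0919
```

```bash
python3 - <<'E'
from h import *
o=observe();print(o['time'],o['tool_pos'],o['opening'],abs(o['qvel']).max())
s=read_camera("scene");tips(["bend","tip","rod","seat"],s);w=wcam();tips(["bend","tip","rod","seat","rest"],w)
cv2.imwrite('pics/s14.png',s['img'][:,:,::-1])
cv2.imwrite('pics/w14.png',w['img'][:,:,::-1])
E
python3 flapchk.py pics/f4
```

```text
24.25 [0.611444   0.19497717 0.31865138] 0.09193725459544097 0.09085849276300487
45 bend [(0.68, [0.569, 0.07, 0.054]), (0.58, [0.323, -0.096, 0.017]), (0.57, [0.57, 0.042, 0.01])]
45 tip [(0.94, [0.531, 0.052, 0.013]), (0.66, [0.609, 0.056, 0.056]), (0.58, [0.28, -0.089, 0.01])]
45 rod [(0.98, [0.619, 0.199, 0.048]), (0.62, [0.544, -0.093, 0.004]), (0.61, [0.555, 0.402, -0.0])]
45 seat [(0.89, [0.609, 0.202, 0.044])]
46 bend []
46 tip []
46 rod [(0.7, [0.618, 0.202, 0.048])]
46 seat [(0.78, [0.612, 0.201, 0.048])]
46 rest [(0.74, [0.613, 0.205, 0.002])]
```

View pics/s14.png

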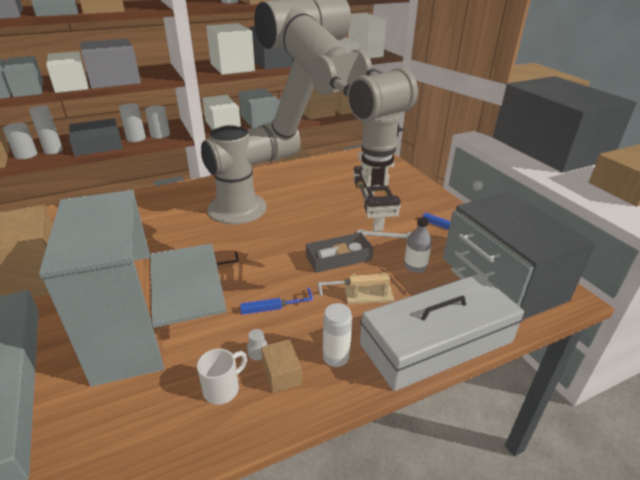

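View pics/w14.png

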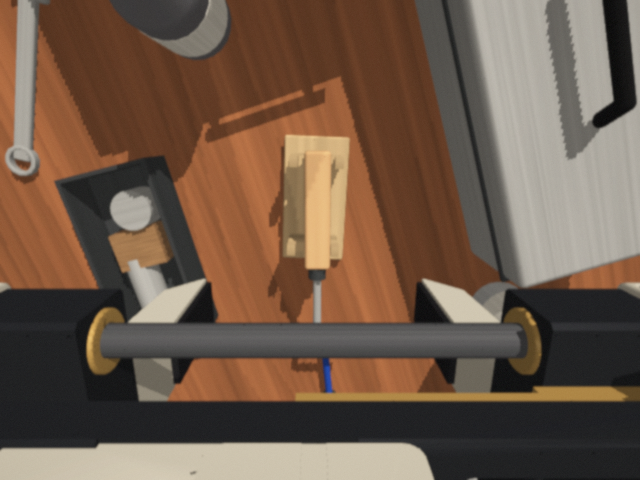

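View pics/f4_s.png

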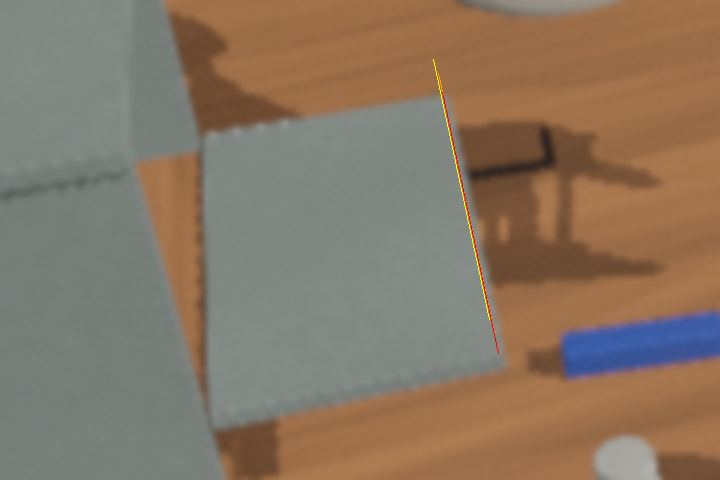

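```bash
python3 - <<'E'
import cv2
s=cv2.imread('pics/s14.png');w=cv2.imread('pics/w14.png')
import numpy as np
a=cv2.resize(s[260:310,310:410],(700,350),interpolation=cv2.INTER_CUBIC)
b=cv2.resize(w[125:285,265:365],(156,250)); 
o=np.zeros((600,700,3),np.uint8);o[:350]=a
o[350:600,:156]=b
cv2.imwrite('pics/c15.png',o)
E
```

```text
(no output)
```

View pics/c15.png

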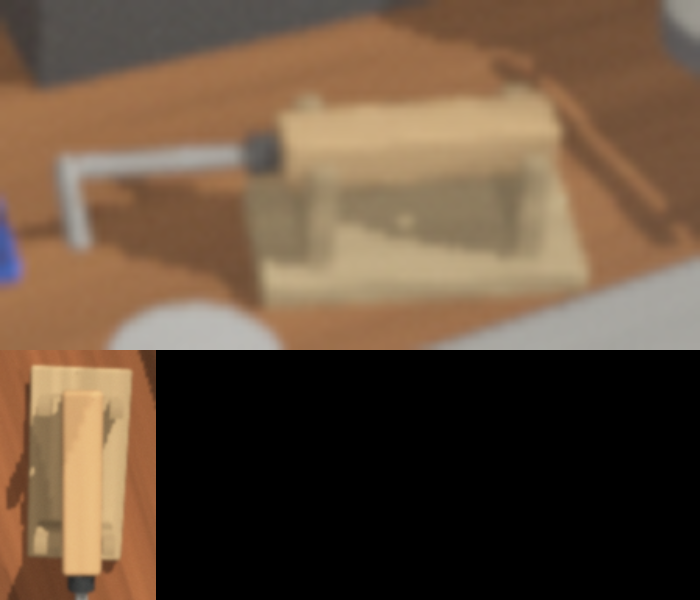

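```bash
python3 - <<'E'
import cv2,numpy as np
from h import *
s0=cv2.imread('pics/scene0.png');s=read_camera("scene")['img'][:,:,::-1]
o=np.vstack([cv2.resize(x[265:305,310:400],(675,300),interpolation=cv2.INTER_CUBIC) for x in (s0,s)])
cv2.imwrite('pics/c16.png',o); print(observe()['qvel'].round(4))
E
```

```text
[-0.0004 -0.0031 -0.0004  0.0011  0.0022  0.0017]
```

View pics/c16.png

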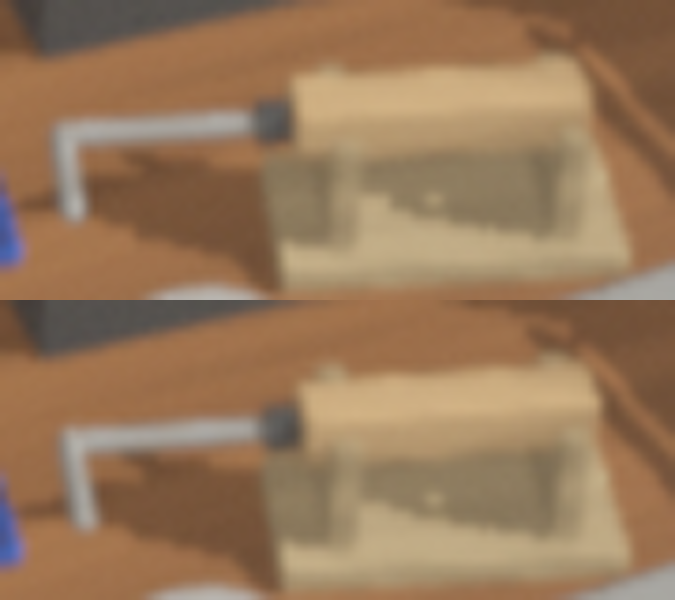

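The rod matches its starting seat, moved about 3 mm along and a little towards the near notch wall. The arm is still and clear of everything, so I'm handing in.

```bash
python3 -c "
from cell import *
print(hand_in())"
```

```text
the job is handed in; nothing more can be done
None
```

I hooked the wooden rod through the flap's eye, swung the flap down to its stop, unhooked the rod and laid it back in the rest. The job was handed in at about 24 s of the 54 s allowed, and the hand-in reported no verdict.

**Last checks:**
- **Flap:** its edge lies within about 3 px of the projected 1.57 rad line in the scene view. It did not move when I pushed a little further, and it looked the same after unhooking.
- **Rod:** the networks put its origin about 6–10 mm from the seat. Its height came out about 3 mm above the notch floor, which is within their 4 mm error. A before/after crop shows it in both notches, level, and about 3 mm along from where it started.
- **Robot and bystanders:** the gripper is open and well above everything, and the arm is still. In the last scene picture the bystanders look to be where they started, though I did not measure them.

**Disagreement on the way:** at the stop, the rod pitched about 0.09 rad in the pads. That made the hook height worked out from the tool about 12 mm too low. I confirmed this in the picture and allowed for it when unhooking and laying the rod down. No check failed.

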